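Set drawer fronts to dry and hang up the push stick

TASK

Clear the router bed: stand every drawer front that is lying there on a short end in its own bay of the drying rack, foot on the base just behind the toe strip (within about a centimetre of it) and leaning back on the rail at about 25 degrees, so that it stays put. Hang the push stick by its hole on the peg of the stand so that it hangs straight down; do not knock over the sealer bottle or the tape measure.

Things in the scene. Friction and masses are not known exactly. Their poses are not given: they have to be found in the camera images.
- panel0: Small drawer front, a plain rectangular wooden board 160 x 60 x 18 mm (long axis x, width y, thickness z) with a thin decorative line round one face, 0.14 kg; starts lying flat on the bed, decorated face up. Origin: centre of the underside (plain 160 x 60 face); z points to the decorated face. Three or four boards are present; which ones changes.
- panel1: Small drawer front, a plain rectangular wooden board 160 x 60 x 18 mm (long axis x, width y, thickness z) with a thin decorative line round one face, 0.14 kg; starts lying flat on the bed, decorated face up. Origin: centre of the underside (plain 160 x 60 face); z points to the decorated face. Three or four boards are present; which ones changes.
- panel2: Small drawer front, a plain rectangular wooden board 160 x 60 x 18 mm (long axis x, width y, thickness z) with a thin decorative line round one face, 0.14 kg; starts lying flat on the bed, decorated face up. Origin: centre of the underside (plain 160 x 60 face); z points to the decorated face. Three or four boards are present; which ones changes.
- panel3: Small drawer front, a plain rectangular wooden board 160 x 60 x 18 mm (long axis x, width y, thickness z) with a thin decorative line round one face, 0.14 kg; starts lying flat on the bed, decorated face up. Origin: centre of the underside (plain 160 x 60 face); z points to the decorated face. Three or four boards are present; which ones changes.
- panel0_mid (a point): Centre of the volume of panel0 (9 mm above its origin along its z); axes as the board's
- panel1_mid (a point): Centre of the volume of panel1 (9 mm above its origin along its z); axes as the board's
- panel2_mid (a point): Centre of the volume of panel2 (9 mm above its origin along its z); axes as the board's
- panel3_mid (a point): Centre of the volume of panel3 (9 mm above its origin along its z); axes as the board's
- rack: Fixed drying rack: plywood base 128 (x) x 460 (y) x 12 mm thick, along its front edge a dark toe strip 12 mm deep, 13 mm high above the base; behind, a round rail on posts. Origin: on the bed, mid-length, under the rear face of the toe strip; x points away from the robot, y along the rack, z up. A board leans 25 deg with its foot 6 mm behind the strip, 27.5 deg with it against the strip.
- rail (a point): Mid-length of the rail's axis (rack x = 78, z = 117 mm), 6 mm radius; axes as the rack's. Pins 8 mm thick stick out of the rail toward the robot (18 mm from its axis, 25 deg upward) at y = -220, -110, 0, 110, 220 mm; between them lie the four bays, centred at y = -165, -55, 55, 165 mm
- bay0 (a point): Point on the rack's base top in bay 0, 22 mm behind the toe strip, where the lower back edge of a board leaning at 25 deg stands; axes as the rack's
- bay1 (a point): Point on the rack's base top in bay 1, 22 mm behind the toe strip, where the lower back edge of a board leaning at 25 deg stands; axes as the rack's
- bay2 (a point): Point on the rack's base top in bay 2, 22 mm behind the toe strip, where the lower back edge of a board leaning at 25 deg stands; axes as the rack's
- bay3 (a point): Point on the rack's base top in bay 3, 22 mm behind the toe strip, where the lower back edge of a board leaning at 25 deg stands; axes as the rack's
- peg_stand: Fixed stand: base 100 x 90 x 12 mm (x = -40 to 60 mm), post 22 x 22 mm, 237 mm high, front face at x = 0, one round peg 8 mm thick. Origin: on the bed below the post's front face; x away from the robot, z up. The peg leaves the front face 200 mm above the bed at y = 0 and points toward the robot (-x), rising at 25 deg.
- peg_root (a point): Where the peg's axis leaves the front face of the post
- peg_tip (a point): Free end of the peg, 62 mm from peg_root along its axis
- push_stick: Dark wooden push stick, 170 x 46 x 15 mm, a round hanging hole in one end, a notch in the other, 0.1 kg; starts flat on the bed, hole end away from the robot. Origin: mid-length on the underside; x along it toward the hole end (ends at +85 and -85 mm), y across, z thickness. It is 44 mm wide with parallel sides from x = -51 to 39 mm and 46 mm wide round the hole.
- eye (a point): Centre of the push stick's hanging hole, 24 mm diameter through the 15 mm thickness; at x = 62, y = 0, z = 7.5 mm of the stick; axes as the stick's
- sealer: Bottle of sealer, 58 mm diameter, 138 mm tall, standing; origin at the centre of its base. Bystander: it must not fall over
- tape_measure: Pocket tape, 38 x 90 x 66 mm, standing; origin at the centre of its underside. Bystander: it must not fall over

How it is judged:
By the outcome, as a careful person would: the job done as asked, in the order asked, and still so for the second after the job is handed in, with the robot touching nothing.
Of panel0, panel1, panel2, panel3 only 3 to 4 are there at a start; the rules pass over those that are not, and their reading is None.
At some moment in a run one of panel0, panel1, panel2, panel3, push_stick may be knocked a few centimetres aside while the robot is not near it.
It also fails if it takes over 210 s, if anything falls off the work surface, if the arm or the gripper's body presses on something with over 40 N, if the wrist force passes 120 N, or if a joint passes its speed limit or range.

ROBOT

A 6-joint arm with a two-finger parallel gripper is mounted at the origin on a cart in front of the work surface, level with it; the furniture and walls round the work are solid. World frame = base frame: x ahead of the robot, y to its left, z up, the work surface at z = 0. Lengths are in m, angles in rad, forces in N, time in s.
With the tool pointing down it reaches from about 0.25 to 0.775 m from the base axis. Payload 8.9 kg.
Tool frame: the origin (TCP) lies midway between the tips of the shut fingers; the grasp point (between the pads) lies manip.grasp_offset behind it (manip.grasp_offset is the distance from the TCP to the grasp point, in m); z points along the fingers, y is the line along which they close (so a half turn about z gives the same grasp; the last joint's range is limited). The gripper opens to 85 mm and grips with 20 to 120 N. Pads are 22 mm wide; open, the fingers measure 114 mm over their backs; the gripper's body (76 mm by 85 mm) begins 54 mm behind the grasp point. The pads swing forward as they close: fully open they stand 13 mm farther back than shut.
Start: joints at [1.08, 0.291, -0.153, 1.127, 0, 1.431], TCP at [0.181, 0.493, 0.231] pointing down, gripper open.
Joint ranges: [-2.52, 2.52], [-0.91, 1.74], [-1.3, 1.37], [-1.96, 2.02], [-1.52, 1.47], [-3.14, 3.14]. Speed limits (rad/s): [2.22, 2.22, 2.79, 3.14, 3.14, 3.14].

INTERFACE

Orientations are given as a unit quaternion [x, y, z, w].
In Python, from rig import telemetry, viewer, manip gives the robot as it stands. The module is installed in compiled form; this text tells all that it offers.
- The arm moves only by the shell command python3 -m pendant 'ROWS' [FORCE]. ROWS is a JSON object of lists of equal length, an entry for each row: "delta_rot": the turn, a rotation vector about the tool's x, y, z in units of 0.5 rad (1.0 is 0.5 rad), a list of three; "xyz": the shift along the tool's x, y, z in units of 250 mm (1.0 is 250 mm), a list of three; "claw": the opening, from -1 (shut) to 1 (fully open). A call has 1 to 12 rows; each row is the pose to reach, as a shift and turn from the pose commanded when the call began, along the tool's axes at that moment; what a row does not reach only later rows make up. A row lasts 1/10 s, in which the tool goes at most 50 mm and 8.59 degrees, less where a joint would pass 70% of its speed; a pose out of reach is approached as far as the arm can. A call with a number of a shift or a turn outside -1 to 1 is refused whole. A call with a gripper value outside its range is refused whole. The fingers move at their own pace and stop on an object; FORCE is the grip in N (left out, the last holds). Time passes only in rows, so rows that repeat a pose let the fingers close. It gives the time, the measured TCP pose, the force, the opening and the grip force at its end, in the units of the state.
- telemetry.read_state(): the state, without advancing time (a new reading comes with each control period).
- viewer.get_image(name): name is "side" or "top" or "wrist"; returns a dict with "img" (384x512x3 uint8, red, green, blue), "fx", "fy", "cx", "cy" (pixels), "xyz" and "rotation" of the camera in the world. Camera axes: x right, y up, looking along -z (the intrinsics and any distortion apply to the point x, -y, -z); pixel columns grow to the right and rows downward; lengths in m; the calibration is good to about 2 mm. The wrist camera is an equidistant fisheye: a pixel r from the principal point sees the ray r / f radians off the axis. A picture is of the moment at which its call begins. There is no depth.
- manip.job_done(): hands the job in; it is judged then, once.
The state is a dict: "t": time; "joint_pos": joint angles; "dq": joint speeds; "joint_efforts": joint torques, N m; "ee_pos": TCP position; "tool_rot": TCP orientation; "contact_force": force on the tool from outside, world axes, zero at the start; "torque": the same for the moment, N m; "gripper_width": finger opening in m; "gripper_force": force on a finger pad.
Only numpy, scipy, OpenCV 4.12 (cv2) and the standard library are available. Lean on these libraries where they do the work, as an engineer would, in place of code of your own. Each camera call takes 0.05 s, during which the arm holds its last target. There are 200 camera calls.

## Working session

There is one attempt and no reset: what is moved stays moved. The work goes in short steps, Python scripts to look and compute and a shell command to move; the robot and the scene stay as the last step left them, time stands still between calls to the robot, and variables do not carry over. Pictures are saved under pics/ and viewed, at most 18 in all, crops included, and the job is handed in when it is done.

```bash
mkdir -p pics; python3 - <<'E'
from rig import telemetry, viewer, manip
import cv2,numpy as np,pickle
s=telemetry.read_state(); print({k:np.round(v,3) for k,v in s.items()}, manip.grasp_offset)
ims={}
for n in ("side","top","wrist"):
    d=viewer.get_image(n); ims[n]=d; cv2.imwrite(f"pics/a_{n}.png",d["img"][...,::-1]); print(n,d["fx"],d["fy"],d["cx"],d["cy"],np.round(d["xyz"],3),np.round(d["rotation"],3).tolist(),[k for k in d])
pickle.dump(ims,open("a.pkl","wb"))
E
```

```text
{'t': np.float64(0.0), 'joint_pos': array([ 1.08 ,  0.291, -0.154,  1.127,  0.   ,  1.432]), 'dq': array([-0.   ,  0.001,  0.   ,  0.   , -0.001, -0.   ]), 'joint_efforts': array([-1.0000e-03, -5.3714e+01,  3.3138e+01,  1.6000e-02, -0.0000e+00,
       -0.0000e+00]), 'ee_pos': array([0.181, 0.492, 0.231]), 'tool_rot': array([ 0.175,  0.985, -0.001, -0.   ]), 'contact_force': array([-0.321,  0.169,  0.042]), 'torque': array([ 0.005, -0.023, -0.006]), 'gripper_force': np.float64(0.0), 'gripper_width': np.float64(0.085)} 0.0187
side 403.09572485893835 403.09572485893835 258.5384039420228 187.43661520620566 [0.833 0.791 1.038] [0.073, 0.335, 0.92, 0.189] ['img', 'fx', 'fy', 'cx', 'cy', 'xyz', 'rotation']
top 456.3744457670211 456.3744457670211 258.8702968336452 189.75869343667492 [0.255 0.09  1.486] [0.077, -0.075, -0.679, 0.726] ['img', 'fx', 'fy', 'cx', 'cy', 'xyz', 'rotation']
wrist 297.3186396354542 297.3186396354542 257.95798574415346 191.2698342896858 [0.119 0.516 0.372] [-0.107, -0.074, 0.568, 0.813] ['img', 'fx', 'fy', 'cx', 'cy', 'xyz', 'rotation']
```

View pics/a_top.png

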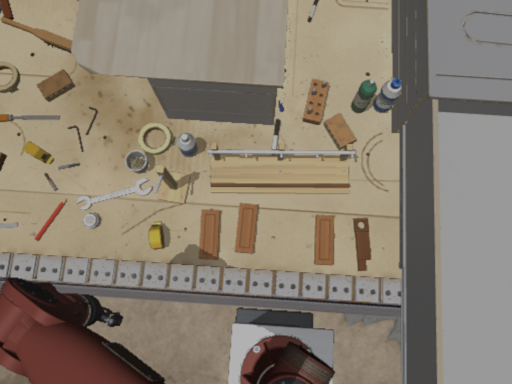

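View pics/a_side.png

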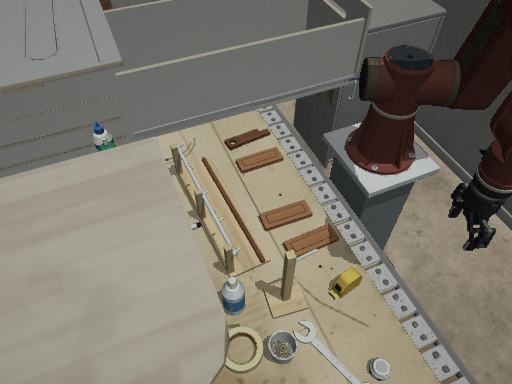

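The top view shows three boards at about (209,234), (246,228) and (324,240), and the stick at (362,243) with its hole near (361,225). The rack runs from (210,190) to (350,155), the peg stand is near (170,183), the bottle at (187,145) and the tape at (156,236). The side view shows the same things.

```bash
cat > h.py <<'E'
import cv2,numpy as np
from scipy.spatial.transform import Rotation as R
def ray(d,p,fish=False):
    x=(np.asarray(p,float)-[d["cx"],d["cy"]])/[d["fx"],d["fy"]]
    if fish:
        r=np.hypot(*x); x3=np.r_[np.sin(r)*x/max(r,1e-9),np.cos(r)]
    else: x3=np.r_[x,1]
    v=R.from_quat(d["rotation"]).apply([x3[0],-x3[1],-x3[2]])
    return np.array(d["xyz"]),v/np.linalg.norm(v)
def plane(d,p,z,fish=False):
    o,v=ray(d,p,fish); return o+v*(z-o[2])/v[2]
def tri(*obs):
    A=np.zeros((3,3));b=np.zeros(3)
    for o in obs:
        o_,v=ray(*o);M=np.eye(3)-np.outer(v,v);A+=M;b+=M@o_
    X=np.linalg.solve(A,b)
    return X,[round(1000*np.linalg.norm((np.eye(3)-np.outer(v,v))@(X-o_)),1) for o_,v in (ray(*o) for o in obs)]
def proj(d,X,fish=False):
    c=R.from_quat(d["rotation"]).inv().apply(np.asarray(X)-d["xyz"]);c=np.array([c[0],-c[1],-c[2]])
    if fish:
        th=np.arctan2(np.hypot(c[0],c[1]),c[2]);n=c[:2]/np.hypot(c[0],c[1])*th
    else:n=c[:2]/c[2]
    return n*[d["fx"],d["fy"]]+[d["cx"],d["cy"]]
E
python3 - <<'E'
from h import *
import pickle
I=pickle.load(open("a.pkl","rb"))
for n,roi in (("top",(195,205,380,275)),("side",(205,120,345,265))):
    d=I[n];hsv=cv2.cvtColor(d["img"],cv2.COLOR_RGB2HSV)
    x0,y0,x1,y1=roi
    for px in [(209,234),(362,243),(230,225)] if n=="top" else [(285,215),(245,138),(300,170)]: print(px,hsv[px[1],px[0]])
    m=((hsv[...,0]<14)&(hsv[...,1]>110)&(hsv[...,2]>35)).astype(np.uint8)*255
    k=np.zeros_like(m);k[y0:y1,x0:x1]=m[y0:y1,x0:x1]
    k=cv2.morphologyEx(k,cv2.MORPH_OPEN,np.ones((2,2)))
    cs=[c for c in cv2.findContours(k,0,2)[0] if cv2.contourArea(c)>150]
    for c in cs:
        c=cv2.convexHull(c)
        r=cv2.minAreaRect(c);bp=cv2.boxPoints(r);P=np.array([plane(d,p,.018)for p in bp])
        e=P[[1,2]]-P[[0,1]];L=np.linalg.norm(e,axis=1);u=e[L.argmax()]
        print(n,np.round(r[0],1),"c",np.round(P.mean(0),3),"sz",np.round(L,3),"ang",np.round(np.degrees(np.arctan2(u[1],u[0]))%180,1))
t=I["top"]["img"][120:270,130:390][...,::-1];cv2.imwrite("pics/topc.png",cv2.resize(t,None,fx=3,fy=3,interpolation=2))
t=I["side"]["img"][110:320,140:350][...,::-1];cv2.imwrite("pics/sidec.png",cv2.resize(t,None,fx=2.8,fy=2.8,interpolation=2))
E
```

```text
(209, 234) [ 13 133 140]
(362, 243) [ 12 137  99]
(230, 225) [ 20  57 171]
top [363.5 245.2] c [ 0.418 -0.243  0.018] sz [0.043 0.164] ang 5.0
top [324.8 240.6] c [ 0.424 -0.118  0.018] sz [0.151 0.057] ang 0.9
top [210.1 235.5] c [0.416 0.251 0.018] sz [0.154 0.057] ang 3.1
top [246.9 229.2] c [0.445 0.134 0.018] sz [0.154 0.056] ang 178.8
(285, 215) [ 13 133 138]
(245, 138) [ 12 134  93]
(300, 170) [ 23  15 154]
side [244.8 228.6] c [0.59  0.132 0.018] sz [0.013 0.272] ang 93.2
side [247.9 138.2] c [ 0.426 -0.227  0.018] sz [0.173 0.054] ang 4.5
```

View pics/topc.png

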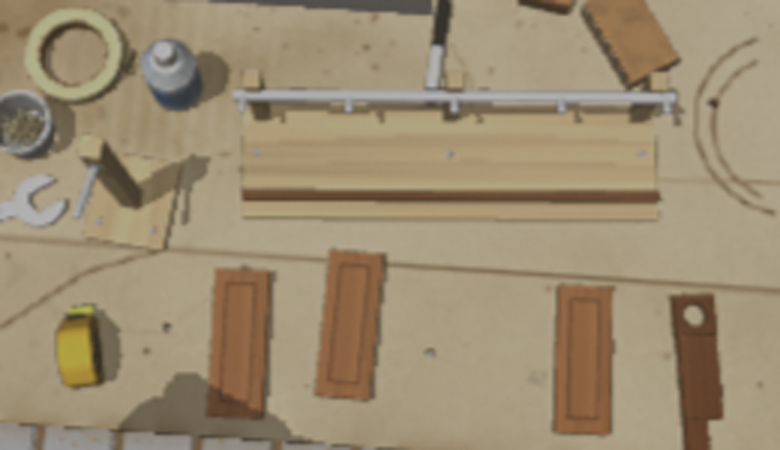

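View pics/sidec.png

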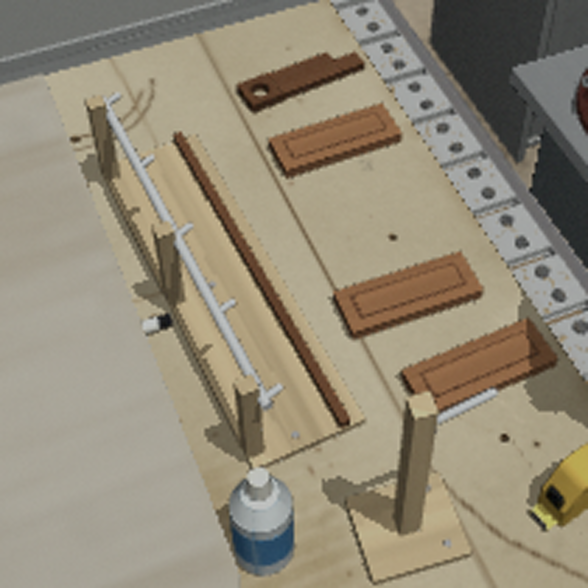

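The crops (top = 130+u/3, 120+v/3; side = 140+u/2.8, 110+v/2.8) show the toe strip from (243,195) to (659,198) in the top crop and from (347,422) to (178,133) in the side crop. The peg is at (97,167)-(78,215) in the top crop and (440,415)-(495,393) in the side crop. Next I'll triangulate these.

```bash
python3 - <<'E'
from h import *
import pickle
I=pickle.load(open("a.pkl","rb"));T,S=I["top"],I["side"]
t=lambda u,v:(T,((u+.5)/3-.5+130,(v+.5)/3-.5+120))
s=lambda u,v:(S,((u+.5)/2.8-.5+140,(v+.5)/2.8-.5+110))
for n,a,b in [("strip+y",(243,195),(347,422)),("strip-y",(659,198),(178,133)),("railpin+y",(240,100),(268,397)),("railmidpin",(454,105),(183,230)),
 ("pegroot",(97,167),(440,415)),("pegtip",(78,215),(495,393)),("eye",(693,316),(260,91)),
 ("p+y far L",(217,269),(403,376)),("p+y nearR",(263,418),(556,354)),("pm nearR",(371,399),(481,289)),("p- farL",(559,286),(272,147)),("p- nearR",(610,434),(400,131)),("posttop",(93,140),(425,399))]:
    X,e=tri(t(*a),s(*b));print(n,np.round(X,3),e)
# dark strip fit in top
hsv=cv2.cvtColor(T["img"],cv2.COLOR_RGB2HSV);m=(hsv[...,2]<125)&(hsv[...,0]<16)&(hsv[...,1]>90)
ys,xs=np.nonzero(m[172:195,205:355]);ys+=172;xs+=205
P=np.array([plane(T,p,.025) for p in zip(xs,ys)]);k=np.polyfit(P[:,1],P[:,0],1);print("strip",len(P),k,P[:,1].min(),P[:,1].max(),P[:,0].std())
E
```

```text
strip+y [0.582 0.264 0.02 ] [np.float64(0.8), np.float64(0.8)]
strip-y [ 0.61  -0.193  0.022] [np.float64(0.8), np.float64(0.8)]
railpin+y [0.662 0.263 0.119] [np.float64(1.2), np.float64(1.2)]
railmidpin [0.671 0.041 0.121] [np.float64(1.3), np.float64(1.3)]
pegroot [0.556 0.385 0.209] [np.float64(2.9), np.float64(2.9)]
pegtip [0.507 0.393 0.224] [np.float64(0.4), np.float64(0.4)]
eye [ 0.484 -0.235  0.01 ] [np.float64(1.2), np.float64(1.2)]
p+y far L [0.505 0.27  0.061] [np.float64(16.2), np.float64(16.2)]
p+y nearR [ 0.331  0.239 -0.031] [np.float64(18.9), np.float64(18.9)]
pm nearR [ 0.361  0.12  -0.04 ] [np.float64(17.6), np.float64(17.6)]
p- farL [ 0.51  -0.09   0.051] [np.float64(12.8), np.float64(12.8)]
p- nearR [ 0.34  -0.145 -0.03 ] [np.float64(16.3), np.float64(16.3)]
posttop [0.573 0.384 0.245] [np.float64(3.5), np.float64(3.5)]
strip 416 [-0.06517087  0.59798207] -0.19072590637141074 0.2625154370249249 0.009018161553089606
```

```bash
cat > go.py <<'E'
import sys,numpy as np
from h import R
from rig import telemetry
R0=R.from_matrix(np.array([[-1,0,0],[0,1,0],[0,0,-1.]]).T)
def rot(yaw,tilt): return R.from_euler('z',yaw,degrees=True)*R.from_euler('y',-tilt,degrees=True)*R0
def plan(wps):
    s=telemetry.read_state();p=np.array(s["ee_pos"]);r=R.from_quat(s["tool_rot"])
    for w in wps:
        q=np.array(w[:3]);t=rot(w[3],w[4]);dr=(r.inv()*t).as_rotvec()
        n=int(max(1,np.ceil(np.abs(r.inv().apply(q-p)).max()/.25),np.ceil(np.abs(dr).max()/.5)))
        for i in range(n):
            r2=r*R.from_rotvec(dr/n);p2=p+(q-p)/(n-i);d=r.inv().apply(p2-p)/.25;a=dr/n/.5
            print("xyz",np.round(d,3).tolist(),"rot",np.round(a,3).tolist(),"rows",int(np.ceil(max(np.linalg.norm(d)*5,np.linalg.norm(a)*.5/.15)))+1)
            p,r=p2,r2
if __name__=="__main__": plan([list(map(float,a.split(','))) for a in sys.argv[1:]])
E
python3 go.py 0.35,0.10,0.33,0,0
```

```text
xyz [-0.588, -0.621, -0.198] rot [-0.001, -0.0, -0.352] rows 6
xyz [-0.471, -0.714, -0.198] rot [-0.001, -0.0, -0.352] rows 6
```

```bash
python3 -m pendant '{"xyz":[[-0.588,-0.621,-0.198],[-0.588,-0.621,-0.198],[-0.588,-0.621,-0.198],[-0.588,-0.621,-0.198],[-0.588,-0.621,-0.198],[-0.588,-0.621,-0.198]],"delta_rot":[[0,0,-0.352],[0,0,-0.352],[0,0,-0.352],[0,0,-0.352],[0,0,-0.352],[0,0,-0.352]],"claw":[1,1,1,1,1,1]}'
python3 -m pendant '{"xyz":[[-0.471,-0.714,-0.198],[-0.471,-0.714,-0.198],[-0.471,-0.714,-0.198],[-0.471,-0.714,-0.198],[-0.471,-0.714,-0.198],[-0.471,-0.714,-0.198],[-0.471,-0.714,-0.198]],"delta_rot":[[0,0,-0.352],[0,0,-0.352],[0,0,-0.352],[0,0,-0.352],[0,0,-0.352],[0,0,-0.352],[0,0,-0.352]],"claw":[1,1,1,1,1,1,1]}'
python3 - <<'E'
from rig import viewer
import cv2,pickle
d=viewer.get_image("wrist");pickle.dump(d,open("w1.pkl","wb"));cv2.imwrite("pics/w1.png",d["img"][...,::-1]);print(d["xyz"],d["rotation"])
E
```

```text
t: 0.75
ee_pos: [0.2664, 0.2946, 0.2816]
tool_rot: [0.089, 0.996, 0.0, 0.001]
contact_force: [0.2, 0.8, 0.3]
gripper_width: 0.0855
gripper_force: 0.0
t: 1.45
ee_pos: [0.3502, 0.1002, 0.33]
tool_rot: [0.001, 1.0, 0.0, -0.0]
contact_force: [-0.8, 0.1, 0.1]
gripper_width: 0.0856
gripper_force: 0.0
[0.28448041 0.1015876  0.47145274] [-0.09147097 -0.09177384  0.70093499  0.70135637]
```

View pics/w1.png

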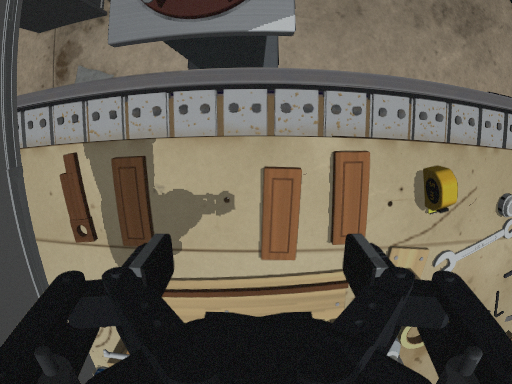

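The wrist view (robot at the top) shows the boards at (350,198), (281,213) and (131,200), the stick at (77,200) with its hole at (83,229), the toe strip at row 290 and the tape at (440,188). I'll take the contours and triangulate them against the top view.

```bash
cat > find.py <<'E'
from h import *
def mask(d):
    hsv=cv2.cvtColor(d["img"],cv2.COLOR_RGB2HSV).astype(int)
    return ((hsv[...,0]<16)&(hsv[...,1]>100)&(hsv[...,2]>25)).astype(np.uint8)*255
def objs(d,fish,z=.018,amin=300):
    out=[]
    for c in cv2.findContours(cv2.morphologyEx(mask(d),cv2.MORPH_OPEN,np.ones((3,3),np.uint8)),0,cv2.CHAIN_APPROX_NONE)[0]:
        if cv2.contourArea(c)<amin: continue
        P=np.array([plane(d,p,z,fish)[:2] for p in c[:,0]])
        if not(np.all(P[:,0]>.28) and np.all(P[:,0]<.56) and np.all(abs(P[:,1])<.45)):continue
        (cx,cy),(w,h),a=cv2.minAreaRect((P*1000).astype(np.float32));
        if w<h:w,h,a=h,w,a+90
        a=(a+90)%180-90
        out.append((cx/1000,cy/1000,w,h,a))
    return sorted(out,key=lambda o:-o[1])
E
python3 - <<'E'
from find import *
import pickle
w=pickle.load(open("w1.pkl","rb"));T=pickle.load(open("a.pkl","rb"))["top"]
for n,d,f in(("wrist",w,True),("top",T,False)):
    for o in objs(d,f):print(n,np.round(o,3))
A=objs(w,True);B=objs(T,False)
for a,b in zip(A,B):
    print(np.round(tri((w,proj(w,[a[0],a[1],.018],True),True),(T,proj(T,[b[0],b[1],.018])))[0],3))
E
```

```text
wrist [  0.418   0.253 159.393  61.443   2.311]
wrist [ 4.46000e-01  1.38000e-01  1.59596e+02  5.91230e+01 -1.48900e+00]
wrist [ 4.26000e-01 -1.13000e-01  1.58919e+02  6.19380e+01  5.55000e-01]
wrist [  0.42   -0.233 166.713  50.602   4.685]
top [  0.421   0.254 156.687  59.68    2.165]
top [ 4.48000e-01  1.37000e-01  1.58338e+02  5.89750e+01 -1.64700e+00]
top [ 4.28000e-01 -1.16000e-01  1.58239e+02  5.80900e+01  1.76200e+00]
top [  0.422  -0.241 166.466  44.762   6.491]
[0.421 0.255 0.011]
[0.449 0.138 0.009]
[ 0.429 -0.117  0.008]
[ 0.424 -0.244  0.004]
```

```bash
python3 - <<'E'
from h import *
import pickle
I=pickle.load(open("a.pkl","rb"))
# top: rail per-column bright, low-sat run
d=I["top"];g=d["img"][...,2].astype(float);P=[]
for u in range(214,352,2):
    col=g[146:161,u]-np.median(g[146:161,u]);w=np.clip(col-15,0,None)
    if w.sum()>20:P.append(plane(d,(u,146+(w*np.arange(15)).sum()/w.sum()),.117))
P=np.array(P)
for _ in range(3):
    k=np.polyfit(P[:,1],P[:,0],1);r=P[:,0]-np.polyval(k,P[:,1]);P=P[abs(r)<max(1.5*r.std(),.001)]
print("rail top",k,len(P),"x at .036",np.polyval(k,.036),"yaw",np.degrees(np.arctan(-k[0])))
w=pickle.load(open("w1.pkl","rb"))
# wrist strip: dark mask columns
hsv=cv2.cvtColor(w["img"],cv2.COLOR_RGB2HSV).astype(int);m=(hsv[...,2]<115)&(hsv[...,2]>25)&(hsv[...,1]>110)
Q=[]
for u in range(185,340,4):
    ys=np.nonzero(m[278:300,u])[0]+278
    if len(ys)>2:Q.append([*plane(w,(u,ys.min()-.5),.012,True)[:2],*plane(w,(u,ys.max()+.5),.025,True)[:2]])
Q=np.array(Q);print(len(Q));
for a,b,n in((0,1,"front-bottom"),(2,3,"rear-top")):
    k=np.polyfit(Q[:,b],Q[:,a],1);print(n,k,np.polyval(k,.036),np.std(Q[:,a]-np.polyval(k,Q[:,b])))
E
python3 go.py .42,.254,.09,2.2,0 .42,.254,-.002,2.2,0
```

```text
rail top [-0.05790495  0.68432624] 57 x at .036 0.682241663316814 yaw 3.3140085492334665
39
front-bottom [-0.06326534  0.59521777] 0.5929402221487284 0.0018451693849696003
rear-top [-0.06335718  0.60191014] 0.5996292793231017 0.0006075767800465582
xyz [-0.282, 0.613, 0.96] rot [0.001, -0.002, -0.076] rows 7
xyz [-0.0, -0.0, 0.368] rot [0.0, -0.0, -0.0] rows 3
```

```bash
python3 -m pendant '{"xyz":[[-0.282,0.613,0.96],[-0.282,0.613,0.96],[-0.282,0.613,0.96],[-0.282,0.613,0.96],[-0.282,0.613,0.96],[-0.282,0.613,0.96],[-0.282,0.613,0.96],[-0.282,0.613,0.96]],"delta_rot":[[0,0,-0.076],[0,0,-0.076],[0,0,-0.076],[0,0,-0.076],[0,0,-0.076],[0,0,-0.076],[0,0,-0.076],[0,0,-0.076]],"claw":[1,1,1,1,1,1,1,1]}'
python3 -m pendant '{"xyz":[[0,0,0.15],[0,0,0.28],[0,0,0.34],[0,0,0.368],[0,0,0.368],[0,0,0.368],[0,0,0.368],[0,0,0.368],[0,0,0.368],[0,0,0.368]],"delta_rot":[[0,0,0],[0,0,0],[0,0,0],[0,0,0],[0,0,0],[0,0,0],[0,0,0],[0,0,0],[0,0,0],[0,0,0]],"claw":[1,1,1,1,1,-1,-1,-1,-1,-1]}' 80
```

```text
t: 2.3
ee_pos: [0.4187, 0.2545, 0.0893]
tool_rot: [-0.021, 1.0, -0.001, -0.001]
contact_force: [0.6, 0.0, -0.1]
gripper_width: 0.0852
gripper_force: 0.0
t: 3.3
ee_pos: [0.4216, 0.2538, 0.0002]
tool_rot: [-0.019, 1.0, 0.0, 0.001]
contact_force: [-4.4, -1.7, 15.3]
gripper_width: 0.0581
gripper_force: 84.7
```

```bash
cat > place.py <<'E'
import sys
from go import *
def tgt(bay,dx,dz,off=.009,tilt=65,O=(.602,.0355),yaw=3.5):
    b=[-.165,-.055,.055,.165][bay];Rz=R.from_euler('z',yaw,degrees=True)
    c=np.r_[O,0]+Rz.apply([.0477+dx,b,.0883+dz])
    return [*(c+rot(yaw,tilt).apply([0,0,off])),yaw,tilt]
if __name__=="__main__":
    for a in sys.argv[2:]: print(np.round(tgt(int(sys.argv[1]),*map(float,a.split(','))),4))
    plan([tgt(int(sys.argv[1]),*map(float,a.split(','))) for a in sys.argv[2:]])
E
python3 go.py .42,.254,.15,2.2,0 .50,.21,.2,3.5,65; python3 place.py 3 -.012,.04
```

```text
xyz [0.005, 0.002, -0.599] rot [0.002, 0.005, -0.0] rows 4
xyz [-0.104, -0.063, -0.067] rot [-0.009, -0.756, -0.013] rows 4
xyz [-0.121, -0.063, -0.024] rot [-0.009, -0.756, -0.013] rows 4
xyz [-0.121, -0.064, 0.022] rot [-0.009, -0.756, -0.013] rows 4
[ 0.6357  0.2029  0.1245  3.5    65.    ]
xyz [-0.283, -0.079, -0.165] rot [-0.008, -0.755, -0.014] rows 4
xyz [-0.324, -0.08, -0.05] rot [-0.008, -0.755, -0.014] rows 4
xyz [-0.319, -0.083, 0.073] rot [-0.008, -0.755, -0.014] rows 4
```

```bash
python3 -m pendant '{"xyz":[[0,0,-0.15],[0,0,-0.4],[0,0,-0.6],[0,0,-0.6],[0,0,-0.6]],"delta_rot":[[0,0,0],[0,0,0],[0,0,0],[0,0,0],[0,0,0]],"claw":[-1,-1,-1,-1,-1]}' && python3 -m pendant '{"xyz":[[-0.026,-0.016,-0.016],[-0.052,-0.031,-0.033],[-0.078,-0.047,-0.05],[-0.104,-0.063,-0.067],[-0.104,-0.063,-0.067]],"delta_rot":[[0,-0.19,0],[0,-0.38,0],[-0.005,-0.57,-0.01],[-0.009,-0.756,-0.013],[-0.009,-0.756,-0.013]],"claw":[-1,-1,-1,-1,-1]}' && python3 -m pendant '{"xyz":[[-0.03,-0.016,-0.006],[-0.06,-0.031,-0.012],[-0.09,-0.047,-0.018],[-0.121,-0.063,-0.024],[-0.121,-0.063,-0.024]],"delta_rot":[[0,-0.19,0],[0,-0.38,0],[-0.005,-0.57,-0.01],[-0.009,-0.756,-0.013],[-0.009,-0.756,-0.013]],"claw":[-1,-1,-1,-1,-1]}' && python3 -m pendant '{"xyz":[[-0.03,-0.016,0.005],[-0.06,-0.032,0.011],[-0.09,-0.048,0.016],[-0.121,-0.064,0.022],[-0.121,-0.064,0.022]],"delta_rot":[[0,-0.19,0],[0,-0.38,0],[-0.005,-0.57,-0.01],[-0.009,-0.756,-0.013],[-0.009,-0.756,-0.013]],"claw":[-1,-1,-1,-1,-1]}'; python3 place.py 3 -.012,.04 -.002,.005
```

```text
t: 3.8
ee_pos: [0.4224, 0.2541, 0.1514]
tool_rot: [-0.019, 1.0, 0.001, 0.003]
contact_force: [0.0, 0.0, -0.6]
gripper_width: 0.0576
gripper_force: 88.0
t: 4.3
ee_pos: [0.4441, 0.2374, 0.1632]
tool_rot: [-0.022, 0.982, 0.005, 0.187]
contact_force: [-0.1, -0.7, -2.5]
gripper_width: 0.0578
gripper_force: 88.0
t: 4.8
ee_pos: [0.4716, 0.2231, 0.1789]
tool_rot: [-0.025, 0.93, 0.011, 0.367]
contact_force: [-0.4, -0.6, -1.5]
gripper_width: 0.0575
gripper_force: 87.9
t: 5.3
ee_pos: [0.5155, 0.2253, 0.2065]
tool_rot: [-0.022, 0.849, 0.01, 0.527]
contact_force: [0.0, 0.3, -2.2]
gripper_width: 0.0581
gripper_force: 87.9
[ 0.6357  0.2029  0.1245  3.5    65.    ]
[ 0.6457  0.2035  0.0895  3.5    65.    ]
xyz [0.083, -0.111, 0.572] rot [-0.026, -0.048, 0.0] rows 4
xyz [0.11, 0.0, 0.095] rot [0.0, -0.0, 0.0] rows 2
```

```bash
python3 -c "
from rig import telemetry;s=telemetry.read_state();print(s['joint_pos'].round(3),s['dq'].round(3),s['ee_pos'])"
python3 -m pendant '{"xyz":[[0,0,0],[0,0,0]],"delta_rot":[[0,0,0],[0,0,0]],"claw":[-1,-1]}';python3 -c "
from rig import telemetry;s=telemetry.read_state();print(s['joint_pos'].round(3),s['dq'].round(3),s['ee_pos'])"; python3 place.py 3 -.012,.04 -.002,.005
```

```text
[ 0.516  0.248 -1.294 -1.035 -0.418  0.215] [-0.008 -0.097 -0.001  0.295  0.043  0.027] [0.5155284  0.22532123 0.20646303]
t: 5.5
ee_pos: [0.5136, 0.2241, 0.208]
tool_rot: [-0.022, 0.85, 0.011, 0.527]
contact_force: [-1.1, 0.6, -1.2]
gripper_width: 0.0575
gripper_force: 87.9
[ 0.516  0.237 -1.296 -1.025 -0.417  0.216] [ 0.    -0.023 -0.011 -0.039 -0.008 -0.004] [0.51356965 0.22406198 0.20802748]
[ 0.6357  0.2029  0.1245  3.5    65.    ]
[ 0.6457  0.2035  0.0895  3.5    65.    ]
xyz [0.084, -0.107, 0.582] rot [-0.027, -0.05, -0.0] rows 4
xyz [0.11, 0.0, 0.095] rot [-0.0, 0.0, -0.0] rows 2
```

```bash
python3 -m pendant '{"xyz":[[0.02,-0.02,0.15],[0.04,-0.05,0.3],[0.06,-0.08,0.45],[0.084,-0.107,0.582],[0.084,-0.107,0.582],[0.084,-0.107,0.582]],"delta_rot":[[-0.027,-0.05,0],[-0.027,-0.05,0],[-0.027,-0.05,0],[-0.027,-0.05,0],[-0.027,-0.05,0],[-0.027,-0.05,0]],"claw":[-1,-1,-1,-1,-1,-1]}';python3 -c "
from rig import telemetry;s=telemetry.read_state();print(s['joint_pos'].round(3),s['dq'].round(3),s['ee_pos'])"; python3 place.py 3  -.002,.005
python3 - <<'E'
from rig import viewer
import cv2,pickle
d=viewer.get_image("side");cv2.imwrite("pics/s2.png",cv2.resize(d["img"][130:300,130:330][...,::-1],None,fx=3,fy=3))
E
```

```text
t: 6.1
ee_pos: [0.6365, 0.2022, 0.1261]
tool_rot: [-0.025, 0.842, 0.017, 0.538]
contact_force: [-0.7, -0.1, -0.2]
gripper_width: 0.0581
gripper_force: 87.9
[ 0.305  0.655 -1.162 -1.372 -0.222  0.106] [ 0.021 -0.028 -0.033 -0.02  -0.005 -0.002] [0.6364535  0.20223313 0.12609696]
[ 0.6457  0.2035  0.0895  3.5    65.    ]
xyz [0.117, 0.003, 0.095] rot [-0.001, 0.005, -0.003] rows 2
```

View pics/s2.png

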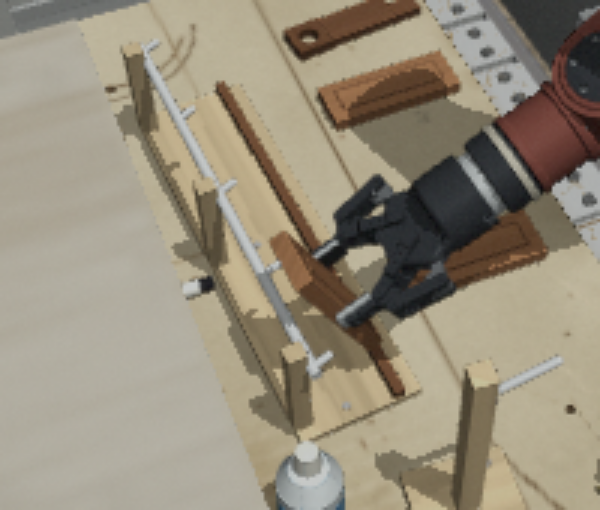

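The picture shows the board held upright over bay 3, between the end pin at (320,360) and the pin at (272,265). The toe strip is clear. Next I'll lower it.

```bash
python3 -m pendant '{"xyz":[[0.04,0,0.03],[0.08,0,0.06],[0.117,0.003,0.095],[0.117,0.003,0.095],[0.117,0.003,0.095]],"delta_rot":[[0,0,0],[0,0,0],[0,0,0],[0,0,0],[0,0,0]],"claw":[-1,-1,-1,-1,-1]}'; python3 place.py 3  -.002,-.001 0,-.002
```

```text
t: 6.65
ee_pos: [0.6449, 0.2046, 0.0906]
tool_rot: [-0.026, 0.842, 0.017, 0.539]
contact_force: [0.1, -0.5, -1.0]
gripper_width: 0.058
gripper_force: 87.9
[ 0.6457  0.2035  0.0835  3.5    65.    ]
[ 0.6477  0.2036  0.0825  3.5    65.    ]
xyz [0.025, -0.005, 0.015] rot [0.002, 0.008, -0.002] rows 2
xyz [0.0, -0.0, 0.009] rot [0.0, 0.0, -0.0] rows 2
```

```bash
python3 -m pendant '{"xyz":[[0.008,-0.002,0.005],[0.016,-0.005,0.01],[0.025,-0.005,0.015],[0.025,-0.005,0.015],[0.025,-0.005,0.015]],"delta_rot":[[0,0,0],[0,0,0],[0,0,0],[0,0,0],[0,0,0]],"claw":[-1,-1,-1,-1,-1]}'
```

```text
t: 7.15
ee_pos: [0.6473, 0.2029, 0.0844]
tool_rot: [-0.025, 0.841, 0.017, 0.541]
contact_force: [-1.9, -0.6, 7.9]
gripper_width: 0.0582
gripper_force: 88.7
```

```bash
python3 -m pendant '{"xyz":[[0.005,0,0.005],[0.005,0,0.005],[0.005,0,0.005],[0.005,0,0.005],[0.005,0,-0.02],[0.005,0,-0.08],[0,0,-0.2],[0,0,-0.36],[0,0,-0.56],[0,0,-0.56]],"delta_rot":[[0,0,0],[0,0,0],[0,0,0],[0,0,0],[0,0,0],[0,0,0],[0,0,0],[0,0,0],[0,0,0],[0,0,0]],"claw":[0.6,0.8,0.8,0.8,0.8,0.8,0.8,1,1,1]}'
python3 - <<'E'
from rig import viewer
import cv2,pickle
d=viewer.get_image("wrist");pickle.dump(d,open("w2.pkl","wb"));cv2.imwrite("pics/w2.png",d["img"][...,::-1])
d=viewer.get_image("top");pickle.dump(d,open("t2.pkl","wb"))
from find import *
for o in objs(d,False):print(np.round(o,3))
E
```

```text
t: 8.15
ee_pos: [0.5458, 0.2208, 0.1516]
tool_rot: [-0.02, 0.848, 0.008, 0.529]
contact_force: [0.5, 0.2, 1.1]
gripper_width: 0.0853
gripper_force: 0.0
[ 4.48000e-01  1.37000e-01  1.57705e+02  5.92090e+01 -1.63500e+00]
[ 4.28000e-01 -1.16000e-01  1.58239e+02  5.80900e+01  1.76200e+00]
[  0.422  -0.241 166.313  44.439   6.491]
```

View pics/w2.png

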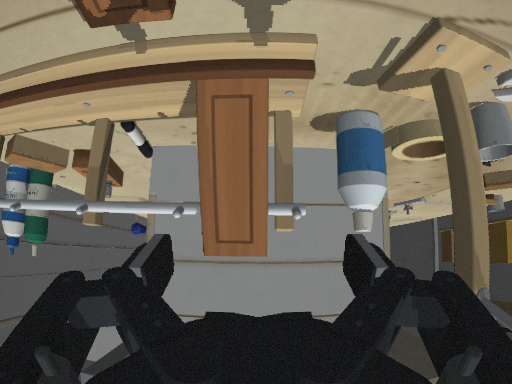

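The upside-down wrist view shows the board upright in bay 3, columns 198-268, with its top edge at row 256 and its foot at row 79 just behind the strip. I'll check the lean from that, and plan the pick of board B.

```bash
cat > chk.py <<'E'
from h import *
def exp(d,bay,fish=True,foot=.022,lean=25,O=(.602,.0355),yaw=3.5):
    b=[-.165,-.055,.055,.165][bay];Rz=R.from_euler('z',yaw,degrees=True);s,c=np.sin(np.radians(lean)),np.cos(np.radians(lean))
    out=[]
    for L,y in((0,-.03),(0,.03),(.16,-.03),(.16,.03)):
        x=foot+L*s-.018*c;z=.012+L*c+.018*s
        out.append(proj(d,np.r_[O,0]+Rz.apply([x,b+y,z]),fish))
    return np.round(out,0).tolist()
E
python3 - <<'E'
from chk import *
import pickle
w=pickle.load(open("w2.pkl","rb"));print(exp(w,3));print(exp(w,3,foot=.016,lean=27.5));print(exp(w,3,foot=.03,lean=21))
E
python3 go.py .50,.2,.22,3,35 .447,.137,.13,-1.6,0 .447,.137,.09,-1.6,0 .447,.137,-.001,-1.6,0
```

```text
[[194.0, 80.0], [267.0, 78.0], [201.0, 259.0], [266.0, 260.0]]
[[193.0, 77.0], [267.0, 75.0], [202.0, 256.0], [266.0, 258.0]]
[[196.0, 83.0], [267.0, 82.0], [201.0, 262.0], [266.0, 264.0]]
xyz [-0.081, -0.038, -0.145] rot [-0.012, 0.505, -0.001] rows 3
xyz [-0.042, -0.037, -0.161] rot [-0.012, 0.505, -0.001] rows 3
xyz [0.195, -0.12, 0.083] rot [0.025, 0.611, 0.078] rows 4
xyz [0.156, -0.126, 0.139] rot [0.025, 0.611, 0.078] rows 4
xyz [-0.0, 0.0, 0.16] rot [-0.0, -0.0, 0.0] rows 2
xyz [-0.0, -0.0, 0.364] rot [0.0, -0.0, 0.0] rows 3
```

The corners match the 25-27 degree prediction to about 3 px, so the placing is good. Next is board B.

```bash
python3 -m pendant '{"xyz":[[-0.03,-0.01,-0.05],[-0.06,-0.03,-0.1],[-0.081,-0.038,-0.145],[-0.081,-0.038,-0.145],[-0.081,-0.038,-0.145]],"delta_rot":[[0,0.17,0],[0,0.34,0],[-0.012,0.505,0],[-0.012,0.505,0],[-0.012,0.505,0]],"claw":[1,1,1,1,1]}'; python3 -m pendant '{"xyz":[[-0.02,-0.01,-0.05],[-0.03,-0.03,-0.1],[-0.042,-0.037,-0.161],[-0.042,-0.037,-0.161],[-0.042,-0.037,-0.161]],"delta_rot":[[0,0.17,0],[0,0.34,0],[-0.012,0.505,0],[-0.012,0.505,0],[-0.012,0.505,0]],"claw":[1,1,1,1,1]}';python3 go.py .447,.137,.13,-1.6,0 .447,.137,-.001,-1.6,0
```

```text
t: 8.75
ee_pos: [0.5242, 0.2087, 0.185]
tool_rot: [-0.022, 0.909, 0.007, 0.416]
contact_force: [0.0, 0.2, -0.7]
gripper_width: 0.0855
gripper_force: 0.0
t: 9.25
ee_pos: [0.5017, 0.1988, 0.2172]
tool_rot: [-0.023, 0.954, 0.007, 0.3]
contact_force: [0.1, -0.7, -0.2]
gripper_width: 0.0852
gripper_force: 0.0
xyz [0.195, -0.118, 0.077] rot [0.023, 0.61, 0.075] rows 4
xyz [0.158, -0.124, 0.132] rot [0.023, 0.61, 0.075] rows 4
xyz [-0.0, 0.0, 0.524] rot [-0.0, -0.0, 0.0] rows 4
```

```bash
python3 -m pendant '{"xyz":[[0.05,-0.03,0.02],[0.1,-0.06,0.04],[0.15,-0.09,0.06],[0.195,-0.118,0.077],[0.195,-0.118,0.077],[0.195,-0.118,0.077]],"delta_rot":[[0,0.2,0.03],[0,0.4,0.05],[0.02,0.61,0.075],[0.023,0.61,0.075],[0.023,0.61,0.075],[0.023,0.61,0.075]],"claw":[1,1,1,1,1,1]}'; python3 -m pendant '{"xyz":[[0.04,-0.03,0.03],[0.08,-0.06,0.06],[0.12,-0.09,0.1],[0.158,-0.124,0.132],[0.158,-0.124,0.132],[0.158,-0.124,0.132]],"delta_rot":[[0,0.2,0.03],[0,0.4,0.05],[0.02,0.61,0.075],[0.023,0.61,0.075],[0.023,0.61,0.075],[0.023,0.61,0.075]],"claw":[1,1,1,1,1,1]}'; python3 go.py .447,.137,-.001,-1.6,0
python3 - <<'E'
from rig import viewer
from find import *
for o in objs(viewer.get_image("top"),False):print(np.round(o,3))
E
```

```text
t: 9.85
ee_pos: [0.4725, 0.1681, 0.1723]
tool_rot: [-0.005, 0.989, 0.003, 0.15]
contact_force: [0.7, 0.0, 0.3]
gripper_width: 0.0854
gripper_force: 0.0
t: 10.45
ee_pos: [0.4455, 0.1375, 0.1306]
tool_rot: [0.013, 1.0, -0.0, -0.001]
contact_force: [0.5, 0.4, 0.6]
gripper_width: 0.0856
gripper_force: 0.0
xyz [-0.007, -0.002, 0.526] rot [-0.0, -0.004, 0.002] rows 4
[ 4.28000e-01 -1.16000e-01  1.58239e+02  5.80900e+01  1.76200e+00]
[  0.422  -0.241 166.313  44.439   6.491]
```

```bash
python3 -m pendant '{"xyz":[[-0.007,0,0.15],[-0.007,0,0.3],[-0.007,0,0.43],[-0.007,0,0.5],[-0.007,0,0.524],[-0.007,0,0.524],[-0.007,0,0.524],[-0.007,0,0.524],[-0.007,0,0.524],[-0.007,0,0.524],[-0.007,0,0.524]],"delta_rot":[[0,0,0],[0,0,0],[0,0,0],[0,0,0],[0,0,0],[0,0,0],[0,0,0],[0,0,0],[0,0,0],[0,0,0],[0,0,0]],"claw":[1,1,1,1,1,1,-1,-1,-1,-1,-1]}'; python3 go.py .447,.137,.15,-1.6,0 .53,.11,.2,3.5,65
```

```text
t: 11.6
ee_pos: [0.4481, 0.1373, 0.0014]
tool_rot: [0.013, 1.0, 0.0, 0.0]
contact_force: [-4.5, 0.3, 14.9]
gripper_width: 0.0581
gripper_force: 84.2
xyz [0.004, -0.001, -0.594] rot [0.0, 0.0, 0.002] rows 4
xyz [-0.112, -0.033, -0.067] rot [-0.034, -0.756, -0.053] rows 4
xyz [-0.128, -0.035, -0.022] rot [-0.034, -0.756, -0.053] rows 4
xyz [-0.126, -0.039, 0.026] rot [-0.034, -0.756, -0.053] rows 4
```

```bash
python3 -m pendant '{"xyz":[[0,0,-0.15],[0,0,-0.4],[0,0,-0.6],[0,0,-0.6],[0,0,-0.6]],"delta_rot":[[0,0,0],[0,0,0],[0,0,0],[0,0,0],[0,0,0]],"claw":[-1,-1,-1,-1,-1]}' && python3 -m pendant '{"xyz":[[-0.026,-0.01,-0.016],[-0.052,-0.02,-0.033],[-0.08,-0.03,-0.05],[-0.112,-0.033,-0.067],[-0.112,-0.033,-0.067]],"delta_rot":[[0,-0.19,0],[-0.01,-0.38,-0.02],[-0.02,-0.57,-0.04],[-0.034,-0.756,-0.053],[-0.034,-0.756,-0.053]],"claw":[-1,-1,-1,-1,-1]}' && python3 -m pendant '{"xyz":[[-0.03,-0.01,-0.006],[-0.06,-0.02,-0.012],[-0.09,-0.03,-0.018],[-0.128,-0.035,-0.022],[-0.128,-0.035,-0.022]],"delta_rot":[[0,-0.19,0],[-0.01,-0.38,-0.02],[-0.02,-0.57,-0.04],[-0.034,-0.756,-0.053],[-0.034,-0.756,-0.053]],"claw":[-1,-1,-1,-1,-1]}' && python3 -m pendant '{"xyz":[[-0.03,-0.01,0.006],[-0.06,-0.02,0.012],[-0.09,-0.03,0.018],[-0.126,-0.039,0.026],[-0.126,-0.039,0.026],[-0.126,-0.039,0.026]],"delta_rot":[[0,-0.19,0],[-0.01,-0.38,-0.02],[-0.02,-0.57,-0.04],[-0.034,-0.756,-0.053],[-0.034,-0.756,-0.053],[-0.034,-0.756,-0.053]],"claw":[-1,-1,-1,-1,-1,-1]}'; python3 place.py 2 -.012,.04 -.002,.004
```

```text
t: 12.1
ee_pos: [0.4494, 0.1374, 0.1527]
tool_rot: [0.014, 1.0, 0.0, 0.002]
contact_force: [0.3, -0.2, -1.8]
gripper_width: 0.0581
gripper_force: 88.9
t: 12.6
ee_pos: [0.4722, 0.1277, 0.1645]
tool_rot: [-0.0, 0.983, 0.006, 0.186]
contact_force: [-1.1, 0.6, -1.4]
gripper_width: 0.058
gripper_force: 88.8
t: 13.1
ee_pos: [0.5008, 0.1188, 0.1803]
tool_rot: [-0.013, 0.931, 0.011, 0.366]
contact_force: [-0.9, -0.2, -2.8]
gripper_width: 0.0578
gripper_force: 88.8
t: 13.7
ee_pos: [0.5626, 0.1231, 0.2204]
tool_rot: [-0.024, 0.857, 0.012, 0.515]
contact_force: [-1.2, -0.7, -2.1]
gripper_width: 0.0581
gripper_force: 88.9
[ 0.6424  0.0931  0.1245  3.5    65.    ]
[ 0.6524  0.0937  0.0885  3.5    65.    ]
xyz [0.193, -0.135, 0.456] rot [-0.017, -0.105, 0.001] rows 4
xyz [0.114, -0.0, 0.097] rot [0.0, 0.0, 0.0] rows 2
```

```bash
python3 -m pendant '{"xyz":[[0.05,-0.03,0.11],[0.1,-0.07,0.23],[0.15,-0.1,0.34],[0.193,-0.135,0.456],[0.193,-0.135,0.456],[0.193,-0.135,0.456],[0.193,-0.135,0.456]],"delta_rot":[[0,-0.03,0],[0,-0.06,0],[-0.01,-0.09,0],[-0.017,-0.105,0],[-0.017,-0.105,0],[-0.017,-0.105,0],[-0.017,-0.105,0]],"claw":[-1,-1,-1,-1,-1,-1,-1]}'; python3 place.py 2  -.002,.004
```

```text
t: 14.4
ee_pos: [0.6425, 0.0934, 0.1284]
tool_rot: [-0.026, 0.841, 0.017, 0.54]
contact_force: [-0.2, 0.3, -0.9]
gripper_width: 0.0579
gripper_force: 88.9
[ 0.6524  0.0937  0.0885  3.5    65.    ]
xyz [0.129, -0.001, 0.102] rot [0.001, 0.013, 0.001] rows 2
```

```bash
python3 -m pendant '{"xyz":[[0.04,0,0.03],[0.08,0,0.06],[0.12,0,0.1],[0.129,0,0.102],[0.129,0,0.102]],"delta_rot":[[0,0,0],[0,0.01,0],[0,0.013,0],[0,0.013,0],[0,0.013,0]],"claw":[-1,-1,-1,-1,-1]}'; python3 place.py 2 -.001,-.001
```

```text
t: 14.9
ee_pos: [0.6523, 0.0941, 0.0888]
tool_rot: [-0.026, 0.843, 0.016, 0.538]
contact_force: [-0.5, 0.2, -1.0]
gripper_width: 0.0576
gripper_force: 88.8
[ 0.6534  0.0937  0.0835  3.5    65.    ]
xyz [0.017, -0.002, 0.013] rot [0.001, 0.002, 0.001] rows 2
```

```bash
python3 -m pendant '{"xyz":[[0.008,0,0.006],[0.014,0,0.01],[0.017,0,0.013],[0.017,0,0.013],[0.017,0,0.013]],"delta_rot":[[0,0,0],[0,0,0],[0,0,0],[0,0,0],[0,0,0]],"claw":[-1,-1,-1,-1,-1]}'
```

```text
t: 15.4
ee_pos: [0.6538, 0.0938, 0.0839]
tool_rot: [-0.026, 0.842, 0.016, 0.538]
contact_force: [-6.4, -0.8, 6.9]
gripper_width: 0.0574
gripper_force: 90.0
```

Contact on both the base and the rail. Releasing.

```bash
python3 -m pendant '{"xyz":[[0,0,0],[0,0,0],[0,0,0],[0,0,0],[0,0,-0.02],[0,0,-0.08],[0,0,-0.2],[0,0,-0.36],[0,0,-0.56],[0,0,-0.56],[0,0,-0.56]],"delta_rot":[[0,0,0],[0,0,0],[0,0,0],[0,0,0],[0,0,0],[0,0,0],[0,0,0],[0,0,0],[0,0,0],[0,0,0],[0,0,0]],"claw":[0.6,0.8,0.8,0.8,0.8,0.8,0.8,1,1,1,1]}'
python3 - <<'E'
from rig import viewer
import cv2,pickle
from chk import *
d=viewer.get_image("wrist");cv2.imwrite("pics/w3.png",d["img"][...,::-1]);print(exp(d,2),exp(d,3))
d=viewer.get_image("top")
from find import *
for o in objs(d,False):print(np.round(o,3))
E
python3 go.py .52,.05,.24,2,35 .428,-.114,.13,1.2,0
```

```text
t: 16.5
ee_pos: [0.6025, 0.1074, 0.1608]
tool_rot: [-0.024, 0.853, 0.012, 0.521]
contact_force: [0.8, 0.4, 0.4]
gripper_width: 0.0856
gripper_force: 0.0
[[190.0, 34.0], [276.0, 32.0], [196.0, 251.0], [274.0, 252.0]] [[346.0, 36.0], [419.0, 47.0], [339.0, 251.0], [407.0, 247.0]]
[ 4.27000e-01 -1.16000e-01  1.58123e+02  5.80900e+01  1.76200e+00]
[  0.422  -0.241 166.313  44.439   6.491]
xyz [-0.125, -0.213, -0.449] rot [0.022, 0.974, 0.031] rows 5
xyz [0.286, -0.321, 0.068] rot [0.004, 0.611, 0.014] rows 4
xyz [0.25, -0.323, 0.151] rot [0.004, 0.611, 0.014] rows 4
```

View pics/w3.png

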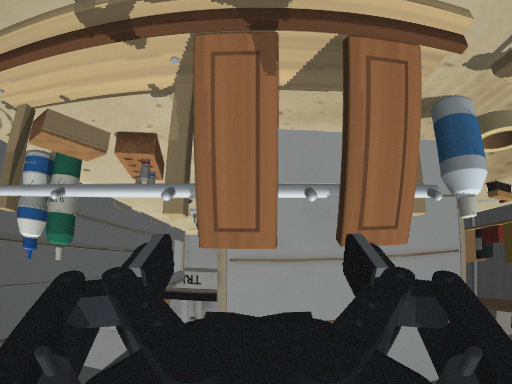

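Both boards stand in bays 2 and 3 where predicted (columns 195-278 and 343-421, top edges near row 245). Next is board C.

```bash
python3 -m pendant '{"xyz":[[-0.03,-0.05,-0.1],[-0.06,-0.1,-0.2],[-0.09,-0.15,-0.3],[-0.125,-0.213,-0.449],[-0.125,-0.213,-0.449],[-0.125,-0.213,-0.449],[-0.125,-0.213,-0.449]],"delta_rot":[[0,0.2,0],[0,0.4,0],[0.01,0.6,0.02],[0.02,0.8,0.03],[0.022,0.974,0.031],[0.022,0.974,0.031],[0.022,0.974,0.031]],"claw":[1,1,1,1,1,1,1]}'; python3 -m pendant '{"xyz":[[0.07,-0.08,0.02],[0.14,-0.16,0.03],[0.21,-0.24,0.05],[0.286,-0.321,0.068],[0.286,-0.321,0.068],[0.286,-0.321,0.068]],"delta_rot":[[0,0.15,0],[0,0.3,0],[0,0.45,0.01],[0.004,0.611,0.014],[0.004,0.611,0.014],[0.004,0.611,0.014]],"claw":[1,1,1,1,1,1]}'; python3 go.py  .428,-.115,.13,1.4,0 .428,-.115,-.001,1.4,0
```

```text
t: 17.3
ee_pos: [0.522, 0.05, 0.2359]
tool_rot: [-0.017, 0.953, 0.005, 0.304]
contact_force: [2.0, -0.8, -0.9]
gripper_width: 0.0854
gripper_force: 0.0
t: 17.9
ee_pos: [0.4782, -0.0316, 0.1796]
tool_rot: [-0.013, 0.988, 0.003, 0.157]
contact_force: [0.5, -0.3, 0.2]
gripper_width: 0.0852
gripper_force: 0.0
xyz [0.261, -0.328, 0.123] rot [0.004, 0.63, 0.004] rows 4
xyz [-0.0, -0.0, 0.524] rot [0.0, -0.0, 0.0] rows 4
```

```bash
python3 -m pendant '{"xyz":[[0.07,-0.08,0.03],[0.13,-0.16,0.06],[0.2,-0.24,0.09],[0.261,-0.328,0.123],[0.261,-0.328,0.123],[0.261,-0.328,0.123],[0.261,-0.328,0.123]],"delta_rot":[[0,0.15,0],[0,0.3,0],[0,0.45,0],[0.004,0.63,0.004],[0.004,0.63,0.004],[0.004,0.63,0.004],[0.004,0.63,0.004]],"claw":[1,1,1,1,1,1,1]}'; python3 go.py  .428,-.115,-.001,1.4,0
python3 - <<'E'
from rig import viewer
from find import *
d=viewer.get_image("wrist")
for o in objs(d,True,amin=200):print(np.round(o,3))
E
```

```text
t: 18.6
ee_pos: [0.4281, -0.1139, 0.1313]
tool_rot: [-0.013, 1.0, -0.001, 0.001]
contact_force: [-0.6, 0.3, 0.5]
gripper_width: 0.0853
gripper_force: 0.0
xyz [0.002, -0.004, 0.529] rot [-0.002, 0.005, 0.004] rows 4
[ 4.27000e-01 -1.16000e-01  1.57763e+02  5.87840e+01  7.01000e-01]
[  0.421  -0.238 165.956  45.276   4.982]
```

```bash
python3 -m pendant '{"xyz":[[0.002,-0.004,0.15],[0.002,-0.004,0.3],[0.002,-0.004,0.43],[0.002,-0.004,0.5],[0.002,-0.004,0.526],[0.002,-0.004,0.526],[0.002,-0.004,0.526],[0.002,-0.004,0.526],[0.002,-0.004,0.526],[0.002,-0.004,0.526],[0.002,-0.004,0.526]],"delta_rot":[[0,0,0],[0,0,0],[0,0,0],[0,0,0],[0,0,0],[0,0,0],[0,0,0],[0,0,0],[0,0,0],[0,0,0],[0,0,0]],"claw":[1,1,1,1,1,1,-1,-1,-1,-1,-1]}'; python3 go.py .428,-.115,.15,1.4,0 .545,-.12,.21,3.5,65
```

```text
t: 19.75
ee_pos: [0.4286, -0.1164, 0.0013]
tool_rot: [-0.013, 1.0, -0.001, 0.001]
contact_force: [-2.4, 1.3, 15.6]
gripper_width: 0.0581
gripper_force: 83.4
xyz [0.0, 0.004, -0.595] rot [-0.004, 0.006, 0.002] rows 4
xyz [-0.156, -0.01, -0.08] rot [-0.014, -0.756, -0.022] rows 4
xyz [-0.174, -0.012, -0.017] rot [-0.014, -0.756, -0.022] rows 4
xyz [-0.168, -0.014, 0.048] rot [-0.014, -0.756, -0.022] rows 4
```

```bash
python3 -m pendant '{"xyz":[[0,0,-0.15],[0,0,-0.4],[0,0,-0.6],[0,0,-0.6],[0,0,-0.6]],"delta_rot":[[0,0,0],[0,0,0],[0,0,0],[0,0,0],[0,0,0]],"claw":[-1,-1,-1,-1,-1]}' && python3 -m pendant '{"xyz":[[-0.04,0,-0.02],[-0.08,0,-0.04],[-0.12,-0.01,-0.06],[-0.156,-0.01,-0.08],[-0.156,-0.01,-0.08]],"delta_rot":[[0,-0.19,0],[-0.005,-0.38,-0.01],[-0.01,-0.57,-0.015],[-0.014,-0.756,-0.022],[-0.014,-0.756,-0.022]],"claw":[-1,-1,-1,-1,-1]}' && python3 -m pendant '{"xyz":[[-0.04,0,-0.005],[-0.08,0,-0.009],[-0.12,-0.01,-0.013],[-0.174,-0.012,-0.017],[-0.174,-0.012,-0.017]],"delta_rot":[[0,-0.19,0],[-0.005,-0.38,-0.01],[-0.01,-0.57,-0.015],[-0.014,-0.756,-0.022],[-0.014,-0.756,-0.022]],"claw":[-1,-1,-1,-1,-1]}' && python3 -m pendant '{"xyz":[[-0.04,0,0.012],[-0.08,0,0.024],[-0.12,-0.01,0.036],[-0.168,-0.014,0.048],[-0.168,-0.014,0.048],[-0.168,-0.014,0.048]],"delta_rot":[[0,-0.19,0],[-0.005,-0.38,-0.01],[-0.01,-0.57,-0.015],[-0.014,-0.756,-0.022],[-0.014,-0.756,-0.022],[-0.014,-0.756,-0.022]],"claw":[-1,-1,-1,-1,-1,-1]}'; python3 place.py 0 -.012,.04
```

```text
t: 20.25
ee_pos: [0.4293, -0.1167, 0.1525]
tool_rot: [-0.013, 1.0, -0.002, 0.003]
contact_force: [0.8, 0.2, -2.5]
gripper_width: 0.0577
gripper_force: 89.2
t: 20.75
ee_pos: [0.4644, -0.1165, 0.1682]
tool_rot: [-0.018, 0.982, 0.006, 0.188]
contact_force: [-0.2, 0.5, -1.8]
gripper_width: 0.0578
gripper_force: 89.0
t: 21.25
ee_pos: [0.5041, -0.1185, 0.1874]
tool_rot: [-0.022, 0.93, 0.012, 0.368]
contact_force: [-0.5, 0.0, -2.2]
gripper_width: 0.0582
gripper_force: 89.1
t: 21.85
ee_pos: [0.5485, -0.1246, 0.2104]
tool_rot: [-0.026, 0.846, 0.019, 0.532]
contact_force: [-1.1, -0.3, -1.6]
gripper_width: 0.0577
gripper_force: 89.1
[ 0.6558 -0.1265  0.1245  3.5    65.    ]
xyz [0.124, -0.037, 0.535] rot [0.011, -0.024, -0.004] rows 4
```

```bash
python3 -m pendant '{"xyz":[[0.03,-0.01,0.13],[0.06,-0.02,0.26],[0.09,-0.03,0.4],[0.124,-0.037,0.535],[0.124,-0.037,0.535],[0.124,-0.037,0.535],[0.124,-0.037,0.535]],"delta_rot":[[0,-0.01,0],[0.01,-0.02,0],[0.011,-0.024,0],[0.011,-0.024,-0.004],[0.011,-0.024,-0.004],[0.011,-0.024,-0.004],[0.011,-0.024,-0.004]],"claw":[-1,-1,-1,-1,-1,-1,-1]}'; python3 place.py 0  -.002,.004
```

```text
t: 22.55
ee_pos: [0.656, -0.126, 0.128]
tool_rot: [-0.027, 0.842, 0.015, 0.539]
contact_force: [-0.7, -0.2, -1.2]
gripper_width: 0.0576
gripper_force: 89.1
[ 0.6658 -0.1259  0.0885  3.5    65.    ]
xyz [0.127, -0.001, 0.102] rot [-0.0, 0.009, 0.007] rows 2
```

```bash
python3 -m pendant '{"xyz":[[0.04,0,0.03],[0.08,0,0.06],[0.12,0,0.1],[0.127,0,0.102],[0.127,0,0.102]],"delta_rot":[[0,0,0],[0,0.009,0.007],[0,0.009,0.007],[0,0.009,0.007],[0,0.009,0.007]],"claw":[-1,-1,-1,-1,-1]}'; python3 place.py 0 -.001,-.001
```

```text
t: 23.05
ee_pos: [0.6658, -0.1259, 0.0889]
tool_rot: [-0.026, 0.843, 0.016, 0.537]
contact_force: [-0.0, 0.8, -1.1]
gripper_width: 0.058
gripper_force: 89.1
[ 0.6668 -0.1258  0.0835  3.5    65.    ]
xyz [0.018, -0.0, 0.013] rot [-0.001, 0.002, 0.0] rows 2
```

```bash
python3 -m pendant '{"xyz":[[0.008,0,0.006],[0.014,0,0.01],[0.018,0,0.013],[0.018,0,0.013],[0.018,0,0.013]],"delta_rot":[[0,0,0],[0,0,0],[0,0,0],[0,0,0],[0,0,0]],"claw":[-1,-1,-1,-1,-1]}'
```

```text
t: 23.55
ee_pos: [0.6678, -0.1258, 0.085]
tool_rot: [-0.027, 0.842, 0.016, 0.539]
contact_force: [-5.8, 0.9, 11.1]
gripper_width: 0.0576
gripper_force: 90.6
```

```bash
python3 -m pendant '{"xyz":[[0,0,0],[0,0,0],[0,0,0],[0,0,0],[0,0,-0.02],[0,0,-0.08],[0,0,-0.2],[0,0,-0.36],[0,0,-0.5],[0,0,-0.5],[0,0,-0.5]],"delta_rot":[[0,0,0],[0,0,0],[0,0,0],[0,0,0],[0,0,0],[0,0,0],[0,0,0],[0,0,0],[0,0,0],[0,0,0],[0,0,0]],"claw":[0.6,0.8,0.8,0.8,0.8,0.8,0.8,1,1,1,1]}'
python3 - <<'E'
from rig import viewer
import cv2,pickle
from chk import *
d=viewer.get_image("wrist");cv2.imwrite("pics/w4.png",d["img"][...,::-1]);print(exp(d,0))
d=viewer.get_image("top");pickle.dump(d,open("t4.pkl","wb"))
from find import *
for o in objs(d,False):print(np.round(o,3))
E
python3 go.py .50,-.17,.25,2,30 .42,-.2,.2,5,0
```

```text
t: 24.65
ee_pos: [0.5678, -0.1448, 0.141]
tool_rot: [-0.029, 0.846, 0.02, 0.533]
contact_force: [-0.5, -0.6, 0.6]
gripper_width: 0.0854
gripper_force: 0.0
[[233.0, 88.0], [308.0, 89.0], [236.0, 270.0], [301.0, 269.0]]
xyz [-0.139, -0.042, -0.221] rot [0.032, 0.598, 0.022] rows 3
xyz [-0.068, -0.045, -0.252] rot [0.032, 0.598, 0.022] rows 3
xyz [0.19, -0.054, 0.006] rot [-0.014, 0.523, -0.051] rows 3
xyz [0.184, -0.05, 0.054] rot [-0.014, 0.523, -0.051] rows 3
```

View pics/w4.png

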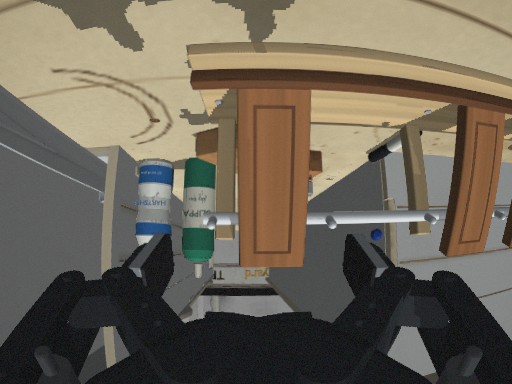

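Board C stands in bay 0 (columns 237-310, rows 87-267, against a prediction of 233-308 and 88-270). Next is the stick.

```bash
python3 -m pendant '{"xyz":[[-0.05,-0.01,-0.07],[-0.1,-0.03,-0.15],[-0.139,-0.042,-0.221],[-0.139,-0.042,-0.221],[-0.139,-0.042,-0.221]],"delta_rot":[[0,0.2,0],[0.02,0.4,0],[0.032,0.598,0.022],[0.032,0.598,0.022],[0.032,0.598,0.022]],"claw":[1,1,1,1,1]}'; python3 -m pendant '{"xyz":[[-0.02,-0.01,-0.08],[-0.04,-0.03,-0.17],[-0.068,-0.045,-0.252],[-0.068,-0.045,-0.252],[-0.068,-0.045,-0.252]],"delta_rot":[[0,0.2,0],[0.02,0.4,0],[0.032,0.598,0.022],[0.032,0.598,0.022],[0.032,0.598,0.022]],"claw":[1,1,1,1,1]}'; python3 -m pendant '{"xyz":[[0.06,-0.02,0],[0.12,-0.04,0],[0.19,-0.054,0.006],[0.19,-0.054,0.006],[0.19,-0.054,0.006]],"delta_rot":[[0,0.2,0],[0,0.4,0],[-0.014,0.523,-0.051],[-0.014,0.523,-0.051],[-0.014,0.523,-0.051]],"claw":[1,1,1,1,1]}';  python3 go.py .42,-.2,.2,5,0
```

```text
t: 25.25
ee_pos: [0.5337, -0.1563, 0.1935]
tool_rot: [-0.024, 0.917, 0.014, 0.398]
contact_force: [1.5, -2.4, -0.9]
gripper_width: 0.0856
gripper_force: 0.0
t: 25.75
ee_pos: [0.5015, -0.1702, 0.2489]
tool_rot: [-0.018, 0.965, 0.005, 0.26]
contact_force: [-0.2, -0.1, -1.2]
gripper_width: 0.0852
gripper_force: 0.0
t: 26.25
ee_pos: [0.4603, -0.1847, 0.2226]
tool_rot: [-0.03, 0.991, 0.003, 0.132]
contact_force: [-0.3, 0.4, 0.4]
gripper_width: 0.0855
gripper_force: 0.0
xyz [0.182, -0.051, 0.044] rot [-0.009, 0.528, -0.052] rows 3
```

```bash
python3 -m pendant '{"xyz":[[0.06,-0.02,0.01],[0.12,-0.04,0.03],[0.182,-0.051,0.044],[0.182,-0.051,0.044],[0.182,-0.051,0.044]],"delta_rot":[[0,0.2,-0.02],[0,0.4,-0.04],[-0.009,0.528,-0.052],[-0.009,0.528,-0.052],[-0.009,0.528,-0.052]],"claw":[1,1,1,1,1]}'
python3 - <<'E'
from rig import viewer
import cv2,pickle
from find import *
out={}
for n in("wrist","side","top"):
    out[n]=viewer.get_image(n)
pickle.dump(out,open("st.pkl","wb"))
for n,f in(("wrist",True),("top",False)):
  for o in objs(out[n],f,z=.015,amin=150):print(n,np.round(o,3))
a=cv2.resize(out["wrist"]["img"][90:290,100:300],None,fx=2,fy=2);b=cv2.resize(out["side"]["img"][110:210,210:310],None,fx=4,fy=4)
cv2.imwrite("pics/st.png",np.hstack([a,b])[...,::-1])
E
```

```text
t: 26.75
ee_pos: [0.4205, -0.2003, 0.2016]
tool_rot: [-0.044, 0.999, -0.001, 0.001]
contact_force: [-0.3, 0.4, 0.4]
gripper_width: 0.0853
gripper_force: 0.0
wrist [  0.421  -0.24  167.615  45.21    5.366]
```

View pics/st.png

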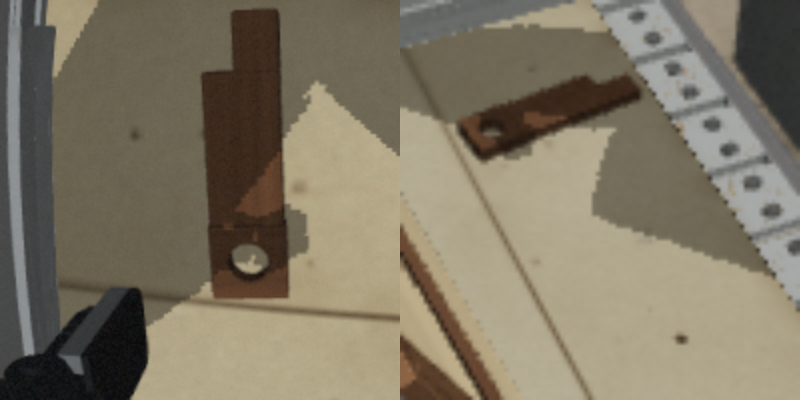

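The wrist crop shows the stick with its hole at (248,260), full-image (224,220). In the side crop the hole is at (90,128), full-image (232.5,142).

```bash
python3 - <<'E'
from find import *
import pickle
I=pickle.load(open("st.pkl","rb"));w,s=I["wrist"],I["side"]
print(tri((w,(223.8,219.5),True),(s,(232,141.5))), plane(w,(223.8,219.5),.015,True),plane(s,(232,141.5),.015))
t=np.radians(5.2);print(np.array([.421,-.240])+.062*np.array([np.cos(t),np.sin(t)]))
E
python3 go.py .423,-.240,.08,5.2,0 .423,-.240,0,5.2,0
```

```text
(array([ 0.48412545, -0.23633971,  0.0115289 ]), [np.float64(2.7), np.float64(2.7)]) [ 0.48044297 -0.23435656  0.015     ] [ 0.48699091 -0.23535376  0.015     ]
[ 0.48274483 -0.23438078]
xyz [0.004, -0.157, 0.49] rot [-0.006, 0.004, -0.007] rows 4
xyz [-0.0, -0.0, 0.32] rot [0.0, -0.0, 0.0] rows 3
```

```bash
python3 -m pendant '{"xyz":[[0.036,-0.16,0.15],[0.036,-0.16,0.3],[0.036,-0.16,0.45],[0.036,-0.16,0.6],[0.036,-0.16,0.75],[0.036,-0.16,0.794],[0.036,-0.16,0.794],[0.036,-0.16,0.794],[0.036,-0.16,0.794],[0.036,-0.16,0.794],[0.036,-0.16,0.794],[0.036,-0.16,0.794]],"delta_rot":[[0,0,0],[0,0,-0.007],[0,0,-0.007],[0,0,-0.007],[0,0,-0.007],[0,0,-0.007],[0,0,-0.007],[0,0,-0.007],[0,0,-0.007],[0,0,-0.007],[0,0,-0.007],[0,0,-0.007]],"claw":[1,1,1,1,1,1,1,1,-1,-1,-1,-1]}'; python3 -m pendant '{"xyz":[[0,0,0],[0,0,0]],"delta_rot":[[0,0,0],[0,0,0]],"claw":[-1,-1]}'
python3 go.py .40,-.2,.25,0,0 .42,.1,.30,0,0 
```

```text
t: 28.1
ee_pos: [0.4152, -0.2423, 0.0051]
tool_rot: [-0.046, 0.999, -0.002, 0.001]
contact_force: [-2.3, 2.0, 15.9]
gripper_width: 0.0415
gripper_force: 79.8
t: 28.3
ee_pos: [0.4152, -0.2422, 0.0051]
tool_rot: [-0.046, 0.999, -0.002, 0.001]
contact_force: [-1.6, 1.6, 17.2]
gripper_width: 0.0416
gripper_force: 79.8
xyz [0.044, 0.17, -0.98] rot [-0.007, 0.002, 0.183] rows 6
xyz [-0.04, 0.6, -0.1] rot [-0.0, 0.0, 0.0] rows 5
xyz [-0.04, 0.6, -0.1] rot [-0.0, 0.0, 0.0] rows 5
```

```bash
python3 -m pendant '{"xyz":[[0,0,-0.1],[0.01,0.03,-0.3],[0.02,0.08,-0.5],[0.03,0.12,-0.7],[0.04,0.15,-0.9],[0.044,0.17,-0.98],[0.044,0.17,-0.98]],"delta_rot":[[0,0,0],[0,0,0],[0,0,0.05],[0,0,0.1],[0,0,0.15],[0,0,0.183],[0,0,0.183]],"claw":[-1,-1,-1,-1,-1,-1,-1]}'; python3 go.py .45,.19,.42,0,0 .45,.3,.42,0,0
```

```text
t: 29.0
ee_pos: [0.4012, -0.2004, 0.2524]
tool_rot: [0.0, 1.0, -0.003, 0.003]
contact_force: [-0.3, -0.2, -1.1]
gripper_width: 0.0414
gripper_force: 82.7
xyz [-0.099, 0.779, -0.34] rot [-0.006, 0.005, -0.0] rows 6
xyz [-0.099, 0.78, -0.337] rot [-0.006, 0.005, -0.0] rows 6
xyz [-0.0, 0.44, -0.0] rot [-0.0, 0.0, 0.0] rows 4
```

```bash
cat > snap.py <<'E'
import sys,cv2,pickle
from rig import viewer
d=viewer.get_image("wrist");pickle.dump(d,open(sys.argv[1]+".pkl","wb"));cv2.imwrite("pics/"+sys.argv[1]+".png",d["img"][...,::-1])
E
python3 -m pendant '{"xyz":[[-0.02,0.15,-0.07],[-0.04,0.3,-0.14],[-0.06,0.45,-0.21],[-0.08,0.6,-0.28],[-0.099,0.779,-0.34],[-0.099,0.779,-0.34],[-0.099,0.779,-0.34]],"delta_rot":[[0,0,0],[0,0,0],[0,0,0],[0,0,0],[0,0,0],[0,0,0],[0,0,0]],"claw":[-1,-1,-1,-1,-1,-1,-1]}';python3 -m pendant '{"xyz":[[-0.02,0.15,-0.07],[-0.04,0.3,-0.14],[-0.06,0.45,-0.21],[-0.08,0.6,-0.28],[-0.099,0.779,-0.34],[-0.099,0.779,-0.34],[-0.099,0.779,-0.34]],"delta_rot":[[0,0,0],[0,0,0],[0,0,0],[0,0,0],[0,0,0],[0,0,0],[0,0,0]],"claw":[-1,-1,-1,-1,-1,-1,-1]}'; python3 snap.py v1;python3 -m pendant '{"xyz":[[0,0.15,0],[0,0.3,0],[0,0.44,0],[0,0.44,0],[0,0.44,0],[0,0.44,0]],"delta_rot":[[0,0,0],[0,0,0],[0,0,0],[0,0,0],[0,0,0],[0,0,0]],"claw":[-1,-1,-1,-1,-1,-1]}'; python3 snap.py v2; python3 -c "
import cv2,numpy as np
a=cv2.imread('pics/v1.png');b=cv2.imread('pics/v2.png')
cv2.imwrite('pics/v.png',np.hstack([cv2.resize(a[130:330,312:512],None,fx=2,fy=2,interpolation=2),cv2.resize(b[130:330,240:440],None,fx=2,fy=2,interpolation=2)]))"
```

```text
t: 29.7
ee_pos: [0.4245, -0.0042, 0.3324]
tool_rot: [-0.001, 1.0, -0.001, -0.0]
contact_force: [-0.2, 0.1, -0.7]
gripper_width: 0.0416
gripper_force: 82.7
t: 30.4
ee_pos: [0.4498, 0.1894, 0.4163]
tool_rot: [-0.0, 1.0, -0.002, -0.001]
contact_force: [-0.1, 0.2, -1.4]
gripper_width: 0.041
gripper_force: 82.6
t: 31.05
ee_pos: [0.4498, 0.2982, 0.4171]
tool_rot: [0.001, 1.0, -0.002, -0.0]
contact_force: [0.5, 0.3, -0.4]
gripper_width: 0.0415
gripper_force: 82.6
```

View pics/v.png

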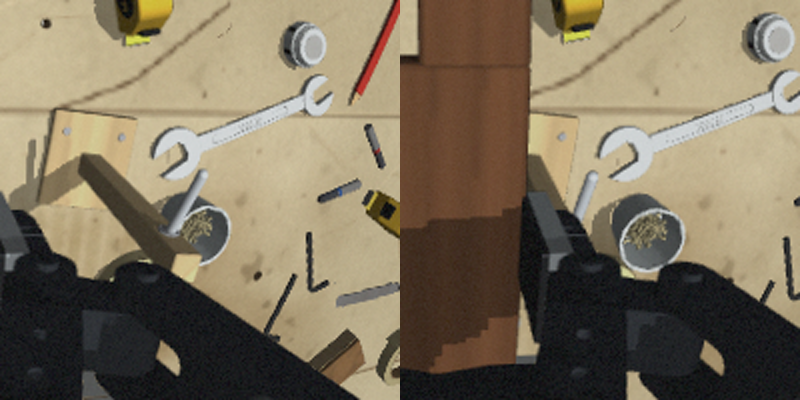

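The left crop shows the peg tip at (204,173) and its root near (168,233). The right crop shows the tip at (591,174). The full-image points are v1 tip (414,216.5), v1 root (396,246.5) and v2 tip (335.5,217).

```bash
python3 - <<'E'
from h import *
import pickle
L=lambda n:pickle.load(open(n,"rb"));I=L("a.pkl");T,S=I["top"],I["side"];v1,v2=L("v1.pkl"),L("v2.pkl")
t=lambda u,v:(T,((u+.5)/3-.5+130,(v+.5)/3-.5+120));s=lambda u,v:(S,((u+.5)/2.8-.5+140,(v+.5)/2.8-.5+110))
a=(v1,(413.8,216.5),True);b=(v2,(335.2,217),True);tt=t(78,215);st=s(495,393)
for n,o in(("all",(a,b,tt,st)),("wr",(a,b)),("ws",(a,b,st)),("ts",(tt,st))):
    X,e=tri(*o);print(n,X.round(4),e)
r=(v1,(396,246.5),True)
for n,o in(("root all",(r,t(97,167),s(440,415))),("root v1+side",(r,s(440,415)))):
    X,e=tri(*o);print(n,X.round(4),e)
# base plate corners (z=.012) in v1: front-left/right, rear-left from crop
for u,v in((54,108),(137,121),(40,198)):print("base",plane(v1,(312+u/2,130+v/2),.012,True).round(4))
print("nail L,R",[plane(v1,(312+u/2,130+v/2),.012,True).round(4) for u,v in((66,130),(121,138))])
E
```

```text
all [0.5066 0.3936 0.224 ] [np.float64(1.3), np.float64(1.0), np.float64(1.1), np.float64(0.4)]
wr [0.5043 0.3919 0.229 ] [np.float64(0.4), np.float64(0.4)]
ws [0.5064 0.3939 0.224 ] [np.float64(1.0), np.float64(0.9), np.float64(0.7)]
ts [0.5072 0.3932 0.2235] [np.float64(0.4), np.float64(0.4)]
root all [0.5562 0.3847 0.2083] [np.float64(1.0), np.float64(2.6), np.float64(3.4)]
root v1+side [0.555  0.3851 0.2079] [np.float64(2.1), np.float64(2.1)]
base [0.5139 0.3462 0.012 ]
base [0.5266 0.4358 0.012 ]
base [0.6072 0.339  0.012 ]
nail L,R [array([0.5359, 0.3601, 0.012 ]), array([0.5443, 0.4199, 0.012 ])]
```

```bash
cat > peg.py <<'E'
import sys
from go import *
tip=np.array([.506,.393,.225]);off=np.array([-.068,.001,-.0024]);yaw=-8.3
def tgt(s,up=0,tilt=65):
    d=R.from_euler('z',yaw,degrees=True).apply([np.cos(np.radians(25)),0,-np.sin(np.radians(25))])
    return [*(tip+s*d+[0,0,up]-rot(yaw,tilt).apply(off)),yaw,tilt]
if __name__=="__main__":
    w=[tgt(*map(float,a.split(','))) for a in sys.argv[1:]]
    for x in w:print(np.round(x,4))
    plan(w)
E
python3 go.py .43,.385,.34,-8.3,65; python3 peg.py -.045
```

```text
xyz [0.027, 0.116, 0.103] rot [0.052, -0.755, 0.086] rows 4
xyz [0.067, 0.116, 0.082] rot [0.052, -0.755, 0.086] rows 4
xyz [0.097, 0.114, 0.048] rot [0.052, -0.755, 0.086] rows 4
[ 0.4392  0.4017  0.1814 -8.3    65.    ]
xyz [0.014, 0.139, 0.314] rot [0.052, -0.755, 0.086] rows 4
xyz [0.134, 0.143, 0.282] rot [0.052, -0.755, 0.086] rows 4
xyz [0.234, 0.142, 0.208] rot [0.052, -0.755, 0.086] rows 4
```

```bash
python3 -m pendant '{"xyz":[[0.007,0.03,0.025],[0.014,0.06,0.05],[0.02,0.09,0.08],[0.027,0.116,0.103],[0.027,0.116,0.103]],"delta_rot":[[0.01,-0.19,0.02],[0.02,-0.38,0.04],[0.04,-0.57,0.06],[0.052,-0.755,0.086],[0.052,-0.755,0.086]],"claw":[-1,-1,-1,-1,-1]}'; python3 -m pendant '{"xyz":[[0.017,0.03,0.02],[0.034,0.06,0.04],[0.05,0.09,0.06],[0.067,0.116,0.082],[0.067,0.116,0.082]],"delta_rot":[[0.01,-0.19,0.02],[0.02,-0.38,0.04],[0.04,-0.57,0.06],[0.052,-0.755,0.086],[0.052,-0.755,0.086]],"claw":[-1,-1,-1,-1,-1]}';python3 -m pendant '{"xyz":[[0.025,0.03,0.012],[0.05,0.06,0.024],[0.075,0.09,0.036],[0.097,0.114,0.048],[0.097,0.114,0.048],[0.097,0.114,0.048]],"delta_rot":[[0.01,-0.19,0.02],[0.02,-0.38,0.04],[0.04,-0.57,0.06],[0.052,-0.755,0.086],[0.052,-0.755,0.086],[0.052,-0.755,0.086]],"claw":[-1,-1,-1,-1,-1,-1]}';python3 peg.py -.045
python3 -c "
from rig import telemetry;s=telemetry.read_state();print(s['joint_pos'].round(3))"
```

```text
t: 31.6
ee_pos: [0.4401, 0.3277, 0.3904]
tool_rot: [0.021, 0.982, -0.015, 0.188]
contact_force: [0.2, -0.2, -0.7]
gripper_width: 0.0417
gripper_force: 82.7
t: 32.1
ee_pos: [0.4347, 0.3567, 0.3631]
tool_rot: [0.04, 0.929, -0.028, 0.367]
contact_force: [0.0, -0.8, -1.8]
gripper_width: 0.0414
gripper_force: 82.7
t: 32.7
ee_pos: [0.4304, 0.3867, 0.3398]
tool_rot: [0.06, 0.842, -0.039, 0.534]
contact_force: [0.1, 0.4, -0.5]
gripper_width: 0.0415
gripper_force: 82.7
[ 0.4392  0.4017  0.1814 -8.3    65.    ]
xyz [0.562, 0.065, 0.294] rot [0.002, -0.007, 0.003] rows 5
[ 1.092  0.119 -0.661  0.182 -1.024  0.885]
```

```bash
python3 -m pendant '{"xyz":[[0.11,0.01,0.06],[0.22,0.02,0.12],[0.33,0.04,0.18],[0.44,0.05,0.24],[0.562,0.065,0.294],[0.562,0.065,0.294],[0.562,0.065,0.294]],"delta_rot":[[0,0,0],[0,0,0],[0,-0.007,0],[0,-0.007,0],[0,-0.007,0],[0,-0.007,0],[0,-0.007,0]],"claw":[-1,-1,-1,-1,-1,-1,-1]}';python3 peg.py -.045 -.02
python3 - <<'E'
from rig import telemetry,viewer;s=telemetry.read_state();print(s['joint_pos'].round(3))
import cv2,numpy as np,pickle
a=viewer.get_image("side");b=viewer.get_image("wrist");pickle.dump((a,b),open("p1.pkl","wb"))
cv2.imwrite("pics/p1.png",np.hstack([cv2.resize(a["img"][190:320,240:370],(400,400)),cv2.resize(b["img"][90:384,110:404],(400,400))])[...,::-1])
E
```

```text
t: 33.4
ee_pos: [0.4402, 0.4021, 0.1826]
tool_rot: [0.061, 0.84, -0.038, 0.537]
contact_force: [0.2, 0.5, -0.4]
gripper_width: 0.0415
gripper_force: 82.7
[ 0.4392  0.4017  0.1814 -8.3    65.    ]
[ 0.4616  0.3985  0.1708 -8.3    65.    ]
xyz [0.006, -0.002, -0.001] rot [0.002, 0.005, -0.002] rows 2
xyz [-0.0, -0.0, 0.1] rot [0.0, -0.0, 0.0] rows 2
[ 1.09   0.429 -0.812 -0.29  -1.028  0.878]
```

View pics/p1.png

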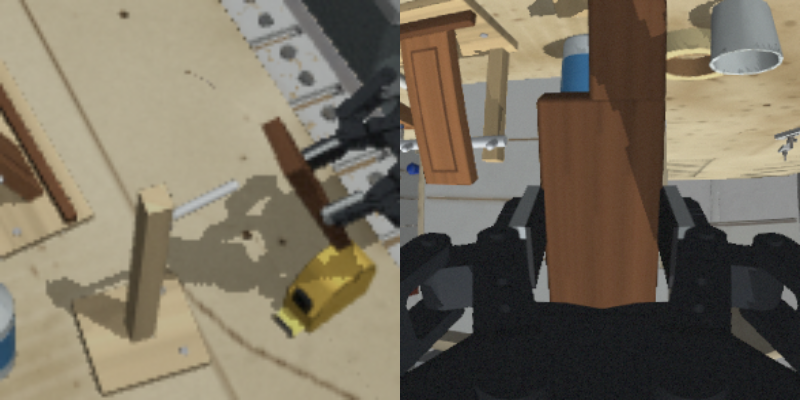

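The side crop shows the upright stick in front of the peg tip at (237,185), with the tape clear below it. The wrist view shows the stick square in the grip. I'll advance along the peg and watch the force.

```bash
python3 -m pendant '{"xyz":[[0.006,-0.002,0.05],[0.006,-0.002,0.1],[0.006,-0.002,0.14],[0.006,-0.002,0.18],[0.006,-0.002,0.2],[0.006,-0.002,0.2]],"delta_rot":[[0,0,0],[0,0,0],[0,0,0],[0,0,0],[0,0,0],[0,0,0]],"claw":[-1,-1,-1,-1,-1,-1]}';python3 peg.py .005 .015 .035
python3 - <<'E'
from rig import viewer
import cv2,numpy as np,pickle
a=viewer.get_image("side");b=viewer.get_image("top");pickle.dump((a,b),open("p2.pkl","wb"))
cv2.imwrite("pics/p2.png",np.hstack([cv2.resize(a["img"][190:290,260:360],(400,400)),cv2.resize(b["img"][150:250,120:220],(400,400))])[...,::-1])
E
```

```text
t: 34.1
ee_pos: [0.4839, 0.3951, 0.1606]
tool_rot: [0.061, 0.84, -0.038, 0.538]
contact_force: [-0.2, 0.2, -1.1]
gripper_width: 0.0413
gripper_force: 82.7
[ 0.4841  0.3952  0.1602 -8.3    65.    ]
[ 0.493   0.3939  0.156  -8.3    65.    ]
[ 0.511   0.3913  0.1476 -8.3    65.    ]
xyz [0.001, 0.0, 0.001] rot [0.004, 0.009, -0.004] rows 2
xyz [0.0, -0.0, 0.04] rot [0.0, 0.0, 0.0] rows 2
xyz [-0.0, 0.0, 0.08] rot [0.0, -0.0, -0.0] rows 2
```

View pics/p2.png

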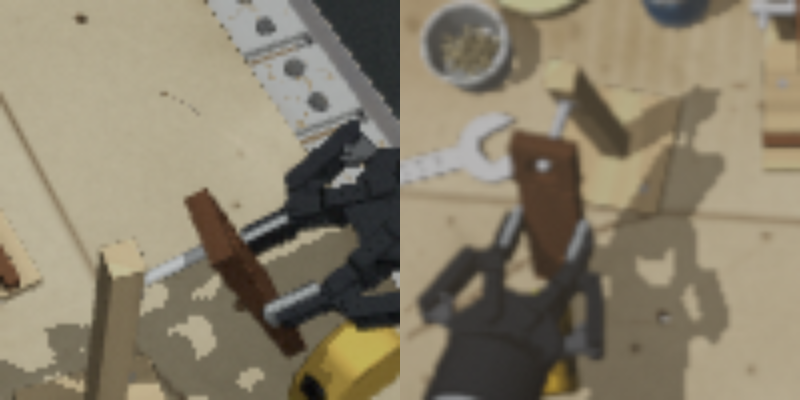

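In the top crop the peg's white tip sits inside the hole at (543,165), with no force. Continuing.

```bash
python3 -m pendant '{"xyz":[[0,0,0.04],[0,0,0.08],[0,0,0.11],[0,0,0.12],[0,0,0.12]],"delta_rot":[[0,0,0],[0,0,0],[0,0,0],[0,0,0],[0,0,0]],"claw":[-1,-1,-1,-1,-1]}';python3 peg.py .035,-.005 .035,-.008
python3 - <<'E'
from rig import telemetry,viewer;s=telemetry.read_state();print(s['joint_pos'].round(3))
E
```

```text
t: 34.7
ee_pos: [0.5101, 0.3909, 0.1465]
tool_rot: [0.061, 0.84, -0.038, 0.537]
contact_force: [-0.4, -0.3, -1.7]
gripper_width: 0.0414
gripper_force: 82.7
[ 0.511   0.3913  0.1426 -8.3    65.    ]
[ 0.511   0.3913  0.1396 -8.3    65.    ]
xyz [0.013, 0.002, 0.01] rot [0.003, 0.007, -0.0] rows 2
xyz [0.011, 0.0, 0.005] rot [-0.0, -0.0, 0.0] rows 2
[ 0.952  0.543 -0.837 -0.591 -0.939  0.684]
```

```bash
python3 peg.py .035,-.003,88
```

```text
[ 0.5373  0.3874  0.1392 -8.3    88.    ]
xyz [-0.019, 0.002, 0.112] rot [0.003, -0.796, -0.001] rows 4
```

```bash
python3 -m pendant '{"xyz":[[0.002,0,0.022],[0.003,0,0.045],[0,0,0.068],[-0.008,0.001,0.09],[-0.019,0.002,0.112],[-0.019,0.002,0.112],[-0.019,0.002,0.112]],"delta_rot":[[0,-0.16,0],[0,-0.32,0],[0,-0.48,0],[0,-0.64,0],[0.003,-0.796,0],[0.003,-0.796,0],[0.003,-0.796,0]],"claw":[-1,-1,-1,-1,-1,-1,-1]}';python3 peg.py .035,-.003,88;python3 - <<'E'
from rig import viewer
import cv2,numpy as np,pickle
a=viewer.get_image("side");b=viewer.get_image("top")
cv2.imwrite("pics/p3.png",np.hstack([cv2.resize(a["img"][190:290,260:360],(400,400)),cv2.resize(b["img"][150:250,120:220],(400,400))])[...,::-1])
E
```

```text
t: 35.4
ee_pos: [0.5369, 0.3869, 0.137]
tool_rot: [0.052, 0.717, -0.051, 0.693]
contact_force: [0.0, -0.2, 0.3]
gripper_width: 0.0411
gripper_force: 82.7
[ 0.5373  0.3874  0.1392 -8.3    88.    ]
xyz [-0.009, 0.002, 0.001] rot [-0.002, 0.001, 0.0] rows 2
```

View pics/p3.png

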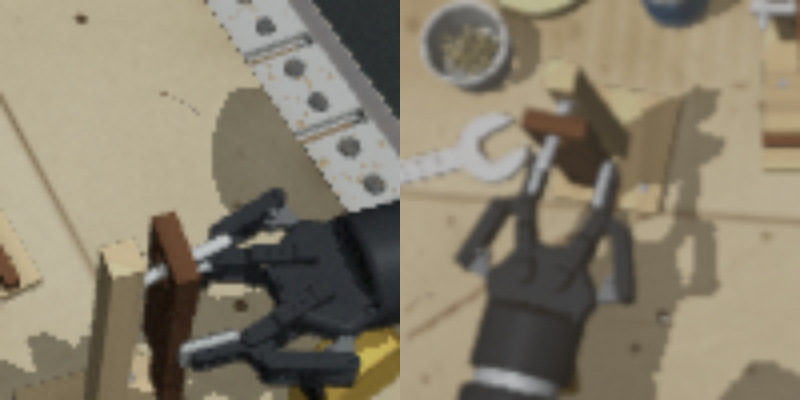

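The stick is vertical on the peg, which shows on both sides of it. Releasing.

```bash
python3 -m pendant '{"xyz":[[0,0,0],[0,0,0],[0,0,0],[0,0,0],[0,0,0],[0,0,0],[0,0,-0.04],[-0.01,0,-0.1],[-0.01,0,-0.14],[-0.01,0,-0.14]],"delta_rot":[[0,0,0],[0,0,0],[0,0,0],[0,0,0],[0,0,0],[0,0,0],[0,0,0],[0,0.1,0],[0,0.2,0],[0,0.2,0]],"claw":[-0.3,0,0.3,0.4,0.4,0.4,0.4,0.4,0.4,0.4]}';python3 - <<'E'
from rig import viewer
import cv2,numpy as np,pickle
a=viewer.get_image("side");b=viewer.get_image("wrist")
cv2.imwrite("pics/p4.png",np.hstack([cv2.resize(a["img"][190:310,250:370],(400,400)),cv2.resize(b["img"][0:384,64:448],(400,400))])[...,::-1])
E
python3 go.py .44,.40,.18,-8.3,65 .40,.40,.3,-8.3,30
```

```text
t: 36.5
ee_pos: [0.5014, 0.3932, 0.1439]
tool_rot: [0.054, 0.752, -0.047, 0.656]
contact_force: [1.0, 0.2, -0.1]
gripper_width: 0.0597
gripper_force: 0.0
xyz [-0.108, -0.009, -0.269] rot [0.004, 0.608, -0.006] rows 4
xyz [-0.184, -0.012, -0.173] rot [0.0, 0.611, 0.0] rows 4
xyz [-0.123, -0.012, -0.221] rot [0.0, 0.611, 0.0] rows 4
```

View pics/p4.png

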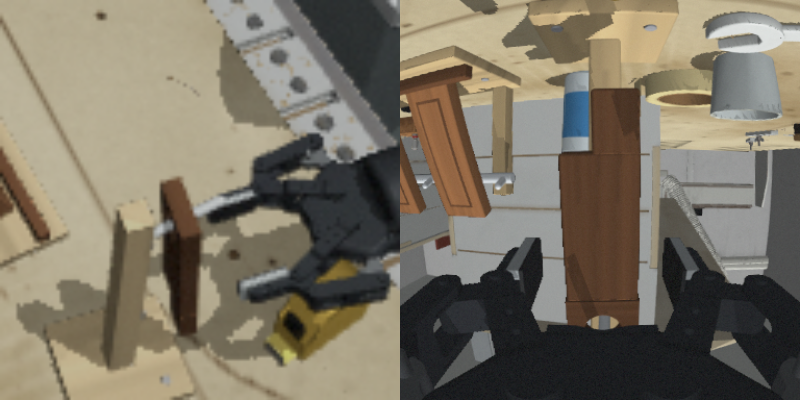

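The stick hangs free and straight on the peg, and the tape is still standing. Retreating.

```bash
python3 -m pendant '{"xyz":[[-0.01,0,-0.08],[-0.03,0,-0.14],[-0.07,-0.009,-0.2],[-0.108,-0.009,-0.269],[-0.108,-0.009,-0.269],[-0.108,-0.009,-0.269]],"delta_rot":[[0,0.1,0],[0,0.25,0],[0,0.4,0],[0.004,0.608,-0.006],[0.004,0.608,-0.006],[0.004,0.608,-0.006]],"claw":[0.4,0.4,0.4,0.4,0.4,0.4]}'; python3 -m pendant '{"xyz":[[-0.05,0,-0.06],[-0.1,0,-0.1],[-0.15,0,-0.14],[-0.184,-0.012,-0.173],[-0.184,-0.012,-0.173]],"delta_rot":[[0,0.1,0],[0,0.25,0],[0,0.4,0],[0,0.6,0],[0,0.6,0]],"claw":[0.4,0.4,0.4,0.4,0.4]}'; python3 -m pendant '{"xyz":[[-0.04,0,-0.07],[-0.08,0,-0.15],[-0.123,-0.012,-0.221],[-0.123,-0.012,-0.221],[-0.123,-0.012,-0.221],[-0.123,-0.012,-0.221],[-0.123,-0.012,-0.221],[-0.123,-0.012,-0.221],[-0.123,-0.012,-0.221]],"delta_rot":[[0,0.2,0],[0,0.4,0],[0,0.6,0],[0,0.6,0],[0,0.6,0],[0,0.6,0],[0,0.6,0],[0,0.6,0],[0,0.6,0]],"claw":[0.4,0.4,0.4,0.4,0.4,0.4,0.4,0.4,0.4]}'
python3 - <<'E'
from rig import viewer
import cv2
a=viewer.get_image("side");b=viewer.get_image("top");cv2.imwrite("pics/f.png",cv2.resize(a["img"][90:384,130:400],(735,800))[:600][...,::-1])
from find import *
for o in objs(b,False):print(np.round(o,3))
E
```

```text
t: 37.2
ee_pos: [0.4406, 0.4009, 0.1798]
tool_rot: [0.061, 0.842, -0.039, 0.535]
contact_force: [0.6, -0.6, -0.3]
gripper_width: 0.0599
gripper_force: 0.0
t: 37.7
ee_pos: [0.4231, 0.4023, 0.2423]
tool_rot: [0.067, 0.912, -0.027, 0.404]
contact_force: [0.5, 1.0, 0.5]
gripper_width: 0.0599
gripper_force: 0.0
t: 38.6
ee_pos: [0.3997, 0.3997, 0.298]
tool_rot: [0.069, 0.962, -0.021, 0.262]
contact_force: [-0.2, 0.6, -0.1]
gripper_width: 0.0598
gripper_force: 0.0
```

View pics/f.png

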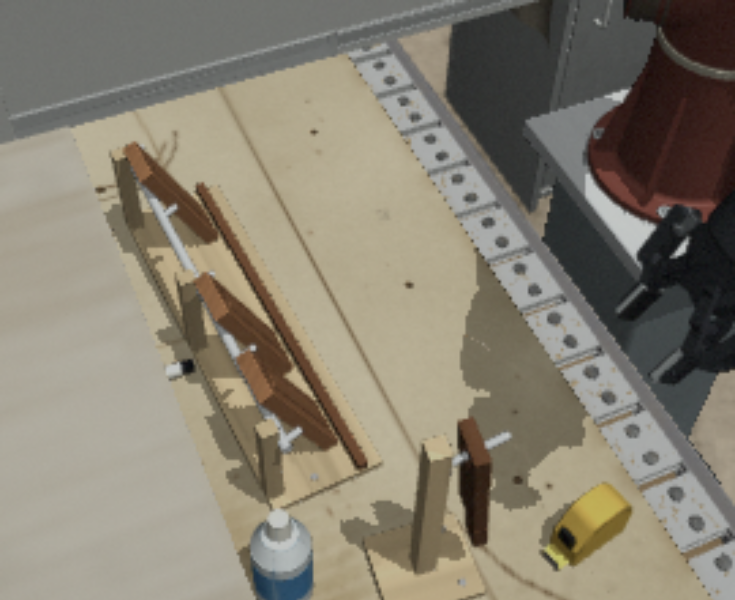

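The final side view shows three boards leaning in their bays at (170,190), (240,320) and (290,400). The stick hangs straight at (475,480), the bottle and tape are upright, and the bed is clear.

```bash
python3 -c "
from rig import manip;print(manip.job_done())"
```

```text
the job is handed in; nothing more can be done
None
```

The job is handed in: all three boards that were on the bed lean in bays 0, 2 and 3, the push stick hangs straight down on the peg, and the bottle and tape are still standing.

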